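# Change the load of a damp box

### The arm

A 6-joint arm with a two-finger parallel gripper is mounted at the origin on the work surface. World frame = base frame: x ahead of the robot, y to its left, z up, the work surface at z = 0. Lengths are in mm, angles in rad, forces in N, time in s.
With the tool pointing down it reaches from about 350 to 775 mm from the base axis. Payload 7.3 kg.
Tool frame: the origin (TCP) lies at the very end of the fingers, on their centre line; the grasp point (between the pads) lies 19 mm behind it; z points along the fingers, y is the line along which they close (so a half turn about z gives the same grasp; the last joint's range is limited). The gripper opens to 92 mm and grips with 3 to 60 N. Pads are 19 mm wide; open, the fingers measure 130 mm over their backs; the gripper's body (75 mm by 190 mm) begins 47 mm behind the grasp point.
Start: joints at [1.192, 0.342, 1.524, -0, 1.275, -0.146], TCP at [121.103, 510.861, 226.741] pointing down, gripper open.
Joint ranges: [-2.53, 2.53], [-0.77, 2.02], [0.04, 2.7], [-1, 4.14], [0.28, 2.66], [-3.11, 3.11]. Speed limits (rad/s): [2.57, 2.57, 3.14, 3.14, 3.14, 3.14].

### API

Orientations are given as [roll, pitch, yaw] about the fixed x, y, z axes, in that order (R = Rz(yaw) Ry(pitch) Rx(roll)).
In Python, from plant import get_obs, optics, ticket, finder gives the robot as it stands.
- The arm moves only by the tool send_rows, never from a script. Its arguments are lists of equal length, an entry for each row: "offset": the shift along the tool's x, y, z scaled (see below), a list of three; "delta_rot": the turn, a rotation vector about the tool's x, y, z scaled (see below), a list of three. In form: {"offset": [[dx, dy, dz], ...], "delta_rot": [[rx, ry, rz], ...]}. A call has 1 to 8 rows; each row is the pose to reach, as a shift and turn from the pose commanded when the call began, along the tool's axes at that moment, turning the shorter way round; what a row does not reach only later rows make up. The controller multiplies each number of a shift by 120 mm and each number of a turn by 360 degrees. A row lasts 1/8 s, in which the tool goes at most 62.5 mm and 10.7 degrees, less where a joint would pass 70% of its speed; a pose out of reach is approached as far as the arm can. A call with a number of a shift or a turn outside -1 to 1 is refused whole. A call with a gripper value outside its range is refused whole. "grip" is the opening, from 0 (shut) to 1 (fully open), set as the call begins (left out, the last holds). The fingers move at their own pace and stop on an object; the grip force is fixed at half the most. Time passes only in rows, so rows that repeat a pose let the fingers close. It gives the time, the measured TCP pose, the force, the opening and the grip force at its end, in the units of the state.
- get_obs(): the state, without advancing time (a new reading comes with each control period).
- optics.capture(name): name is "side" or "top" or "wrist"; returns the picture (480x640x3 uint8, red, green, blue); there is no depth.
- optics.get_calibration(name): a dict with "fx", "fy", "cx", "cy" (pixels), "world_from_camera" (4x4, takes a point from camera to world coordinates). Camera axes: x right, y down, z forward; pixel columns grow to the right and rows downward; lengths in mm; the calibration is good to about 2 mm. A picture is of the moment at which its call begins: read the wrist's pose just before it. get_calibration takes no time and is no camera call; for the wrist camera it gives the pose at the moment of the call.
- ticket.close_job(): hands the job in; it is judged then, once.
Trained networks look in the newest picture that a camera, given by its name, has taken for a name from the list of things; names that differ only in an ending like _2 or _b are one class to them, and where a whole thing is asked for, a point or a joint stands for the part that bears it (a point fixed in the world has none). Each returns a list of dicts, best first, with "confidence" (0 to 1); they miss things now and then, are a little off and sometimes report something else, mostly with a low value. They report only what shows in the picture. A call takes as long as a camera call. They do not tell look-alikes from the thing itself.
- finder.boxes_of(target, camera): "box" ([left, top, right, bottom] in pixels, round what is visible of it).
- finder.silhouettes(target, camera): "region" (480x640 bool, what is visible of it) and "box" ([left, top, right, bottom] in pixels, round what is visible of it).
- finder.pinpoint(target, camera): "uv" ([column, row] in pixels: a listed point, or the origin of a listed thing).
The state is a dict: "time": time; "joint_positions": joint angles; "dq": joint speeds; "tau": joint torques, N m; "tool_pos": TCP position; "tcp_rot": TCP orientation; "contact_force": force on the tool from outside, world axes, zero at the start; "moment": the same for the moment, N m; "grip_width": finger opening in mm; "finger_force": force on a finger pad.
Only numpy, scipy, OpenCV 4.12 (cv2) and the standard library are available. Lean on these libraries where they do the work, as an engineer would, in place of code of your own. Each camera call takes 0.05 s, during which the arm holds its last target. There are 200 camera calls.

### The job

Slide the clear door of the damp box fully open, take out every bud vase and stand it upright on the ware board, and put all the terracotta cups in the box's chamber, standing upright on the chamber floor as one nest, each smaller cup inside the next larger. Slide the door fully shut again. Do not topple the vases, and leave the glaze jar, the roll of tape and the wooden rib where they are.

Things in the scene. Friction and masses are not known exactly. Their poses are not given: they have to be found in the camera images.
- dampbox: white plastic damp box fixed to the table, 240 (x) by 430 (y) by 118 mm high. +y half: open-topped chamber, inside 216 by 203 mm, 112 mm deep, covered by the clear sliding door; -y half: closed water compartment, flat top. Aluminium rails along both long edges reach 132 mm height. Origin: centre of the underside; y along the door's track, z up
- chamber (a point): centre of the chamber's inner floor (6 mm above the table); axes as the damp box
- slide_door (a joint): opening of the clear level sliding door on top of the damp box, m: 0 fully shut (covers the chamber), 0.205 fully open (over the water compartment); opens towards the box's -y, starts up to 0.03 open, stays where left, needs about 2 N. Plate 6 mm thick, top 125 mm above the table
- door_grip (a point): top centre of the door's handle, 165 mm above the table: an upright grey fin standing 40 mm above the door plate, 12 mm thick along the track (y), 80 mm long across it (x); it moves with the door. Axes as the damp box
- cup1: largest plain unglazed terracotta cup: outside diameter 70 mm at the rim, 66 mm at the foot, 46 mm high, 180 g (0.7 to 1.4 times that). Straight taper; wall 3 mm, heavy floor 9 mm thick. Origin: centre of the underside; z up through the mouth; starts upright on the table. May be absent.
- cup2: second plain unglazed terracotta cup: outside diameter 57 mm at the rim, 53 mm at the foot, 51 mm high, 140 g (0.7 to 1.4 times that). Straight taper; wall 3 mm, heavy floor 9 mm thick. Origin: centre of the underside; z up through the mouth; starts upright on the table. May be absent.
- cup3: third plain unglazed terracotta cup: outside diameter 44 mm at the rim, 40 mm at the foot, 56 mm high, 100 g (0.7 to 1.4 times that). Straight taper; wall 3 mm, heavy floor 9 mm thick. Origin: centre of the underside; z up through the mouth; starts upright on the table. May be absent.
- cup4: smallest plain unglazed terracotta cup: outside diameter 31 mm at the rim, 27 mm at the foot, 61 mm high, 60 g (0.7 to 1.4 times that). Straight taper; wall 3 mm, heavy floor 9 mm thick. Origin: centre of the underside; z up through the mouth; starts upright on the table. May be absent.
- vase1: small unglazed bud vase, 92 mm high, foot 40 mm across, belly 54 mm at 30 mm height, straight neck 22 mm across from 66 to 86 mm height, lip 26 mm at the top; 105 to 210 g. Origin: centre of the underside; z up. Starts upright in the damp box's chamber. May be absent
- vase2: the same as vase1: a small unglazed bud vase, 92 mm high, foot 40 mm across, belly 54 mm at 30 mm height, straight neck 22 mm across from 66 to 86 mm height, lip 26 mm at the top; 105 to 210 g. Origin: centre of the underside; z up. Starts upright in the damp box's chamber. May be absent
- wareboard: plywood ware board fixed to the table, 90 mm (x) by 220 mm (y), 12 mm thick, its top bare. Origin: centre of the underside; z up
- glazejar: bystander: small closed jar, 48 mm across, 62 mm high, standing among the cups. Origin: centre of the underside
- tape: bystander: black roll of tape, 72 mm across, 20 mm high. Origin: centre of the underside
- rib: bystander: flat wooden rib, 90 by 35 by 6 mm. Origin: centre of the underside
Not all that is in view belongs to the job. Leave any blue look-alike of the cup2 alone. What is shaped like the cup3 but black or purple is not meant.

How it is judged:
By the outcome, as a careful person would: the job done as asked, in the order asked, and still so for the second after the job is handed in, with the robot touching nothing.
Of cup1, cup2, cup3, cup4 only 3 to 4 are there at a start; the rules pass over those that are not, and their reading is None.
Of vase1, vase2 only 1 to 2 are there at a start; the rules pass over those that are not, and their reading is None.
At some moment in a run one of cup1, cup2 may be knocked a few centimetres aside while the robot is not near it.
It also fails if it takes over 210 s, if anything falls off the work surface, if the arm or the gripper's body presses on something with over 40 N, if the wrist force passes 120 N, or if a joint passes its speed limit or range.

## Working session

There is one attempt and no reset: what is moved stays moved. The work goes in short steps, Python scripts to look and compute and a tool call to move; the robot and the scene stay as the last step left them, time stands still between calls to the robot, and variables do not carry over. Pictures are saved under pics/ and viewed, at most 14 in all, crops included, and the job is handed in when it is done.

Besides the shell and the picture viewer there is one more tool, called after "Call:" in YAML: its name, and indented under it one key for each argument. send_rows: Moves the arm, as the interface text tells. Its arguments: {"type":"object","properties":{"offset":{"type":"array"},"delta_rot":{"type":"array"},"grip":{"type":"number"}},"required":["offset","delta_rot"]}

```bash
mkdir -p pics; ls; cat > h.py <<'E'
import numpy as np, cv2
from plant import get_obs, optics, ticket, finder
def snap(cam,name):
    im=optics.capture(cam); cv2.imwrite(f'pics/{name}.png',im[:,:,::-1]); return im
def proj(cam,p):
    c=optics.get_calibration(cam); M=np.linalg.inv(np.array(c['world_from_camera']))
    q=M[:3,:3]@np.array(p,float)+M[:3,3]; return np.array([c['fx']*q[0]/q[2]+c['cx'],c['fy']*q[1]/q[2]+c['cy']])
def unproj(cam,uv,z):
    c=optics.get_calibration(cam); M=np.array(c['world_from_camera'])
    d=M[:3,:3]@np.array([(uv[0]-c['cx'])/c['fx'],(uv[1]-c['cy'])/c['fy'],1]); o=M[:3,3]
    return (o+d*(z-o[2])/d[2])
E
python3 - <<'E'
from h import *
np.set_printoptions(precision=3,suppress=True)
o=get_obs(); print(o)
for c in ['top','side']:
    snap(c,c+'0'); k=optics.get_calibration(c); print(c,k['fx'],k['cx'],k['cy'],np.array(k['world_from_camera']))
    for t in ['dampbox','chamber','door_grip','cup1','cup2','cup3','cup4','vase1','wareboard','glazejar','tape','rib']:
        try: 
            for f in finder.pinpoint(t,c): print(t,np.round(f['uv'],1),round(f['confidence'],2),unproj(c,f['uv'],{'chamber':6,'vase1':6,'door_grip':165}.get(t,0)))
        except Exception as e: print(t,e)
E
```

```text
pics
{'time': 0.0, 'joint_positions': array([ 1.192,  0.343,  1.525, -0.   ,  1.275, -0.146]), 'dq': array([-0.   ,  0.002,  0.001,  0.001,  0.001, -0.001]), 'tau': array([  0.002, -43.124, -24.422,   0.072,   0.056,  -0.   ]), 'tool_pos': array([120.944, 510.451, 226.027]), 'tcp_rot': array([-3.14 , -0.   ,  2.909]), 'contact_force': array([-0.28 ,  0.695,  0.221]), 'moment': array([ 0.025, -0.012,  0.019]), 'finger_force': 0.0, 'grip_width': 91.6738529497052}
top 570.2066747253726 317.16440601019815 243.07976325953533 [[   0.005   -0.984    0.176  233.196]
 [  -1.      -0.006   -0.006  -56.271]
 [   0.007   -0.176   -0.984 1531.888]
 [   0.       0.       0.       1.   ]]
dampbox [221.9 234.7] 0.83 [528.604 194.17    0.   ]
dampbox [324.8 238.8] 0.56 [519.003 -87.107   0.   ]
door_grip [206.8 221.6] 0.78 [529.205 205.237 165.   ]
cup1 [427.2 314. ] 0.81 [ 316.234 -361.461    0.   ]
cup1 [435.3 278.5] 0.75 [ 411.74  -386.155    0.   ]
cup1 [437.2 236.9] 0.65 [ 526.263 -394.972    0.   ]
cup1 [470.4 294.7] 0.56 [ 368.485 -479.381    0.   ]
cup1 [367.2 230.7] 0.56 [ 542.335 -203.305  
[... 2874 characters left out ...]
 0.   ]
cup3 [335.  185.9] 0.62 [ 514.725 -389.858    0.   ]
cup4 [388.7 175.3] 0.93 [ 368.136 -476.747    0.   ]
cup4 [369.9 195.6] 0.68 [ 407.991 -371.41     0.   ]
cup4 [349.3 256.3] 0.66 [ 420.987 -121.855    0.   ]
cup4 [404.7 205.1] 0.66 [ 305.104 -354.343    0.   ]
cup4 [312.8 230. ] 0.66 [ 535.261 -194.359    0.   ]
cup4 [322.2 202. ] 0.64 [ 535.594 -311.569    0.   ]
cup4 [335.  185.9] 0.62 [ 514.725 -389.858    0.   ]
vase1 [277.7 414.1] 0.56 [479.648 348.685   6.   ]
wareboard [272.1 223.6] 0.78 [ 648.953 -192.482    0.   ]
glazejar [356.1 226.2] 0.92 [ 423.962 -236.637    0.   ]
glazejar [363.8 345. ] 0.5 [337.97  139.418   0.   ]
tape [366.2 345.5] 0.72 [332.473 139.497   0.   ]
```

```bash
python3 -c "
import cv2;print(cv2.imread('pics/top0.png').shape)"
```

```text
(480, 640, 3)
```

View pics/top0.png

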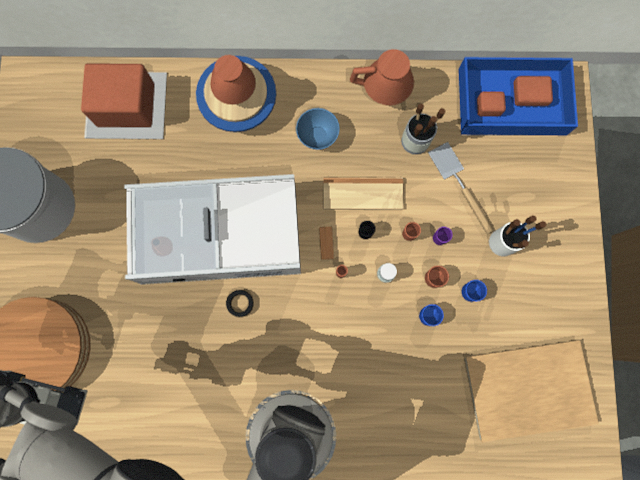

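View pics/side0.png

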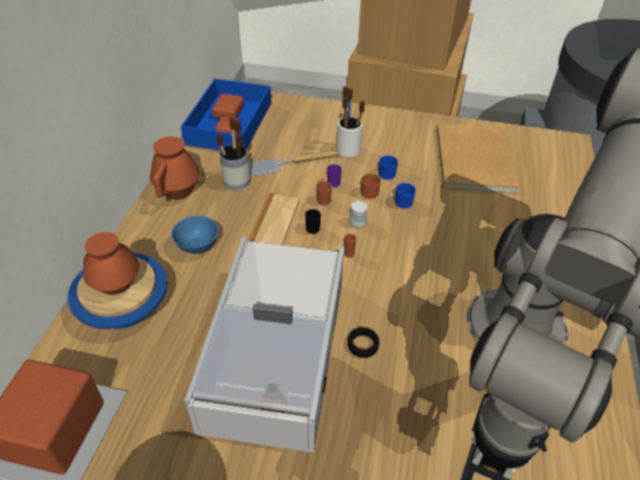

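```bash
python3 - <<'E'
import cv2,numpy as np
im=cv2.imread('pics/top0.png')
a=cv2.resize(im[170:290,115:310],None,fx=4,fy=4,interpolation=cv2.INTER_CUBIC)[:, :780]
cv2.imwrite('pics/cropbox.png',a)
b=cv2.resize(im[175:330,320:500],None,fx=3.8,fy=3.8,interpolation=cv2.INTER_CUBIC)
cv2.imwrite('pics/cropcups.png',b)
from h import *
k=optics.get_calibration('wrist'); print(k['fx'],k['cx'],k['cy'],np.round(k['world_from_camera'],3))
for t in ['cup1','vase1','slide_door']:
    for f in finder.silhouettes(t,'top'):
        r=f['region']; print(t,round(f['confidence'],2),np.round(f['box'],1),r.sum(), im[r][:,::-1].mean(0).round())
E
```

```text
351.6013991054485 320.8650537640196 239.2859118589106 [[ 2.30000e-01  9.28000e-01  2.92000e-01  4.24890e+01]
 [ 9.73000e-01 -2.20000e-01 -6.90000e-02  5.29767e+02]
 [ 0.00000e+00  3.00000e-01 -9.54000e-01  3.84932e+02]
 [ 0.00000e+00  0.00000e+00  0.00000e+00  1.00000e+00]]
cup1 0.82 [419.6 302.9 445.1 328.1] 414 [ 41.  69. 134.]
cup1 0.8 [430.6 227.  455.6 241.7] 282 [ 82.  48. 103.]
cup1 0.71 [423.9 264.3 447.2 291.1] 408 [125.  76.  57.]
cup1 0.7 [361.7 221.3 376.7 241.1] 211 [16. 17. 18.]
cup1 0.6 [462.8 283.  485.3 303.1] 393 [ 37.  66. 133.]
cup1 0.48 [405.1 224.1 420.5 240.9] 240 [117.  71.  53.]
slide_door 0.63 [131.7 185.4 219.7 274.7] 7383 [184. 190. 192.]
```

View pics/cropbox.png

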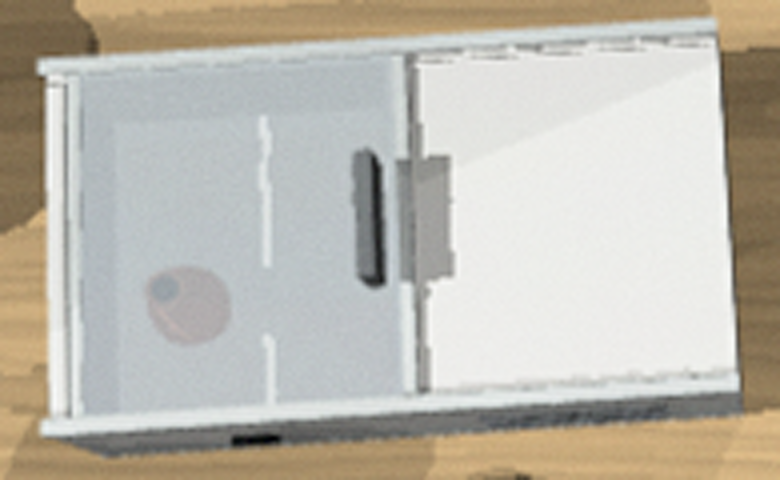

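View pics/cropcups.png

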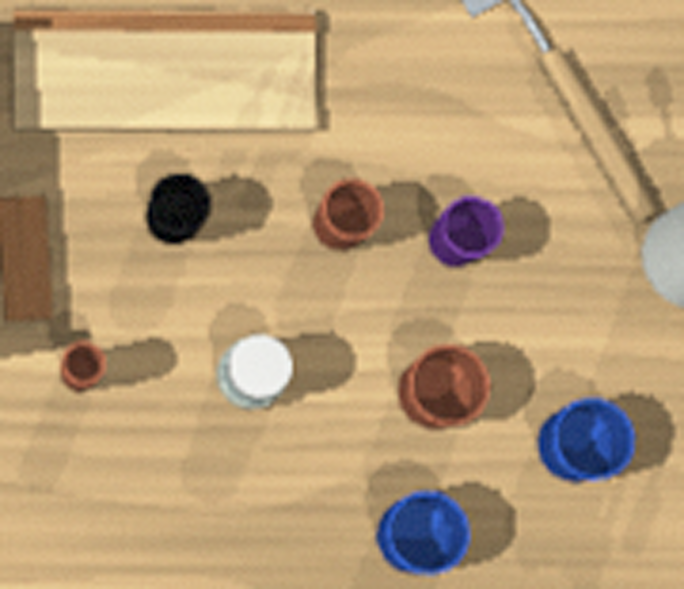

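```bash
python3 - <<'E'
from h import *
np.set_printoptions(precision=1,suppress=True)
u=lambda a,b,z:unproj('top',(115+a/4,170+b/4),z)
w=lambda a,b,z:unproj('top',(320+a/3.8,175+b/3.8),z)
C=[u(40,60,132),u(717,22,132),u(740,385,132),u(45,430,132)]
print('corners',C,'centre',np.mean(C,0))
e=(C[0]+C[3]-C[1]-C[2])[:2]; print('ydir yaw', np.degrees(np.arctan2(-e[0],e[1])),np.linalg.norm(e)/2)
print('divider',u(412,55,125),u(418,390,125))
print('fin',u(363,210,165),u(363,152,165),u(372,284,165))
print('vase lip',u(163,288,98),'belly',u(188,305,36))
print('cup2',w(449,385,51),'cup3',w(354,211,56),'cup4',w(84,365,61),'jar',w(260,365,62))
print('board',[w(a,b,12) for a,b in[(35,28),(318,22),(325,128),(18,130)]])
E
```

```text
corners [array([629.8, 422.2, 132. ]), array([657.9,  -6.2, 132. ]), array([424.9, -23.2, 132. ]), array([394.4, 404. , 132. ])] centre [526.7 199.2 132. ]
ydir yaw 3.917101802717496 428.8270802436035
divider [636.8 188.2 125. ] [421.5 176.8 125. ]
fin [526.9 207.7 165. ] [563.4 209.1 165. ] [481.  200.4 165. ]
vase lip [489.7 346.   98. ] belly [489.4 346.2  36. ]
cup2 [ 411.6 -382.8   51. ] cup3 [ 532.3 -319.5   56. ] cup4 [ 422.7 -131.1   61. ] jar [ 423.2 -251.4   62. ]
board [array([675.3, -98.6,  12. ]), array([ 681.3, -304.6,   12. ]), array([ 602.1, -307.9,   12. ]), array([599.1, -86.5,  12. ])]
```

```bash
cat >> h.py <<'E'
import json
def plan(*wps,tail=2,step=50,start=None):
    """wps: (x,y,z,yaw_deg); prints calls from the measured pose, tool down"""
    o=get_obs(); p=np.array(start[:3] if start else o['tool_pos'],float); yaw=np.radians(start[3]) if start else o['tcp_rot'][2]
    for i,w in enumerate(wps):
        t=np.array(w[:3],float); ty=np.radians(w[3]); st=w[4] if len(w)>4 else step
        while True:
            R=np.array([[np.cos(yaw),np.sin(yaw),0],[np.sin(yaw),-np.cos(yaw),0],[0,0,-1]])
            d=R.T@(t-p); dy=(ty-yaw+np.pi)%(2*np.pi)-np.pi
            n=max(np.linalg.norm(d)/st,abs(np.degrees(dy))/9,1e-3)
            f=min(1,118/max(np.abs(d).max(),1e-3),7/n); k=max(1,int(np.ceil(n*f-1e-6)))
            d*=f; dy*=f; g=d/120; r=-dy/2/np.pi
            rows=[[round(float(v),3) for v in g*(j+1)/k] for j in range(k)]; rot=[[0,0,round(float(r*(j+1)/k),4)] for j in range(k)]
            if f==1:
                m=min(tail,8-k); rows+=[rows[-1]]*m; rot+=[rot[-1]]*m
            p=p+R@(np.array(rows[-1])*120); yaw-=rot[-1][2]*2*np.pi
            print(i,json.dumps({'offset':rows,'delta_rot':rot}).replace(' ',''))
            if f==1: break
    print('end',p.round(1),np.degrees(yaw).round(1))
E
python3 - <<'E'
from h import *
plan((525,206.5,226,183.9),(525,206.5,134,183.9))
E
```

```text
0 {"offset":[[-0.328,-0.144,0.001],[-0.656,-0.287,0.001],[-0.983,-0.431,0.002]],"delta_rot":[[0,0,-0.0041],[0,0,-0.0081],[0,0,-0.0122]]}
0 {"offset":[[-0.328,-0.175,0.0],[-0.656,-0.349,0.001],[-0.983,-0.524,0.001]],"delta_rot":[[0,0,-0.0042],[0,0,-0.0084],[0,0,-0.0127]]}
0 {"offset":[[-0.328,-0.21,0.001],[-0.656,-0.419,0.001],[-0.983,-0.629,0.002]],"delta_rot":[[0,0,-0.0044],[0,0,-0.0088],[0,0,-0.0132]]}
0 {"offset":[[-0.228,-0.174,0.0],[-0.456,-0.348,0.001],[-0.683,-0.522,0.001],[-0.683,-0.522,0.001],[-0.683,-0.522,0.001]],"delta_rot":[[0,0,-0.0033],[0,0,-0.0065],[0,0,-0.0098],[0,0,-0.0098],[0,0,-0.0098]]}
1 {"offset":[[-0.0,0.0,0.383],[-0.0,0.0,0.767],[-0.0,0.0,0.767],[-0.0,0.0,0.767]],"delta_rot":[[0,0,0.0],[0,0,0.0],[0,0,0.0],[0,0,0.0]]}
end [524.9 206.5 134. ] 183.9
```

Call:
send_rows:
  offset:
    - [-0.49,-0.215,0]
    - [-0.98,-0.43,0]
    - [-0.98,-0.43,0]
  delta_rot:
    - [0,0,-0.012]
    - [0,0,-0.012]
    - [0,0,-0.012]
  grip: 1

```text
time: 1.82
tool_pos: [226.3, 431.5, 226.8]
tcp_rot: [-3.141, 0.001, 2.979]
contact_force: [0.1, 0.6, -0.1]
grip_width: 91.7
finger_force: 0.0
```

Call:
send_rows:
  offset:
    - [-0.49,-0.26,0]
    - [-0.98,-0.524,0]
    - [-0.98,-0.524,0]
  delta_rot:
    - [0,0,-0.013]
    - [0,0,-0.013]
    - [0,0,-0.013]

```text
time: 2.2
tool_pos: [332.0, 351.6, 226.7]
tcp_rot: [3.141, 0.001, 3.062]
contact_force: [0.5, 0.3, 0.5]
grip_width: 91.5
finger_force: 0.0
```

Call:
send_rows:
  offset:
    - [-0.49,-0.31,0]
    - [-0.98,-0.63,0]
    - [-0.98,-0.63,0]
  delta_rot:
    - [0,0,-0.013]
    - [0,0,-0.013]
    - [0,0,-0.013]

```text
time: 2.58
tool_pos: [443.0, 267.9, 226.5]
tcp_rot: [3.141, 0.0, -3.138]
contact_force: [0.4, 0.2, 0.5]
grip_width: 91.6
finger_force: 0.0
```

Call:
send_rows:
  offset:
    - [-0.34,-0.26,0]
    - [-0.69,-0.52,0]
    - [-0.69,-0.52,0]
    - [-0.69,-0.52,0]
  delta_rot:
    - [0,0,-0.01]
    - [0,0,-0.01]
    - [0,0,-0.01]
    - [0,0,-0.01]

```text
time: 3.08
tool_pos: [523.4, 208.3, 226.5]
tcp_rot: [3.141, -0.001, -3.072]
contact_force: [-0.0, 0.5, 0.4]
grip_width: 91.7
finger_force: 0.0
```

```bash
python3 - <<'E'
from h import *
o=get_obs(); print(o['time'],o['tool_pos'],o['tcp_rot'],o['joint_positions'])
snap('wrist','w1')
for t in ['door_grip','vase1','cup1']:
  for f in finder.pinpoint(t,'wrist'): print(t,f['uv'],f['confidence'],unproj('wrist',f['uv'],165 if t=='door_grip' else 6))
E
```

```text
3.075 [523.41824038 208.30890235 226.45198284] [ 3.14082462e+00 -1.31621924e-03 -3.07189212e+00] [ 2.42164700e-01  4.13378953e-01  1.41574021e+00  1.01592679e-03
  1.31363851e+00 -1.39859061e+00]
door_grip [321.7, 259.2] 0.9 [525.44756664 209.3927792  165.        ]
```

Call:
send_rows:
  offset:
    - [0,0,0.4]
    - [0,0,0.77]
    - [0,0,0.77]
    - [0,0,0.77]
  delta_rot:
    - [0,0,0]
    - [0,0,0]
    - [0,0,0]
    - [0,0,0]

```text
time: 3.78
tool_pos: [525.4, 207.4, 136.1]
tcp_rot: [3.141, 0.003, -3.072]
contact_force: [-0.6, 0.8, -0.5]
grip_width: 92.0
finger_force: 0.0
```

Call:
send_rows:
  offset:
    - [0,0,0]
    - [0,0,0]
    - [0,0,0]
    - [0,0,0]
    - [0,0,0]
    - [0,0,0]
  delta_rot:
    - [0,0,0]
    - [0,0,0]
    - [0,0,0]
    - [0,0,0]
    - [0,0,0]
    - [0,0,0]
  grip: 0

```text
time: 4.53
tool_pos: [524.6, 206.8, 134.3]
tcp_rot: [3.142, -0.0, -3.073]
contact_force: [0.5, -0.0, 0.5]
grip_width: 36.4
finger_force: 0.0
```

Call:
send_rows:
  offset:
    - [0,-0.2,0]
    - [0,-0.4,0]
    - [0,-0.6,0]
    - [0,-0.8,0]
    - [0,-0.8,0]
  delta_rot:
    - [0,0,0]
    - [0,0,0]
    - [0,0,0]
    - [0,0,0]
    - [0,0,0]

```text
time: 5.15
tool_pos: [531.7, 109.7, 134.3]
tcp_rot: [-3.141, 0.001, -3.075]
contact_force: [0.6, -0.5, -1.2]
grip_width: 11.5
finger_force: 30.0
```

Call:
send_rows:
  offset:
    - [0,-0.15,0]
    - [0,-0.3,0]
    - [0,-0.45,0]
    - [0,-0.55,0]
    - [0,-0.55,0]
  delta_rot:
    - [0,0,0]
    - [0,0,0]
    - [0,0,0]
    - [0,0,0]
    - [0,0,0]

```text
time: 5.78
tool_pos: [536.4, 43.4, 134.3]
tcp_rot: [-3.141, 0.001, -3.074]
contact_force: [5.2, -0.7, -3.0]
grip_width: 11.5
finger_force: 30.0
```

```bash
python3 - <<'E'
from h import *
print(get_obs()['tool_pos'],get_obs()['contact_force'])
snap('side','s1'); im=snap('top','t1')
cv2.imwrite('pics/t1c.png',cv2.resize(im[160:300,110:330,::-1],None,fx=3.6,fy=3.6,interpolation=cv2.INTER_CUBIC))
E
```

```text
[536.43456573  43.3607042  134.34370373] [ 5.19504531 -0.7079072  -2.98928427]
```

View pics/t1c.png

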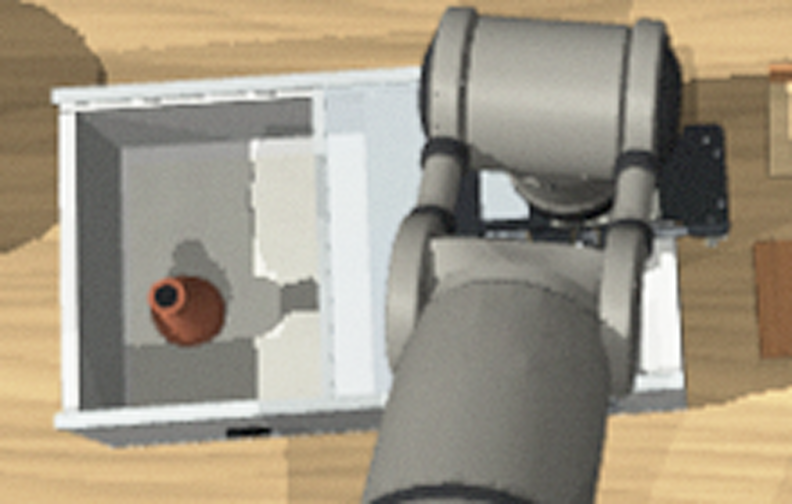

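Call:
send_rows:
  offset:
    - [0,-0.04,0]
    - [0,-0.08,0]
    - [0,-0.08,0]
  delta_rot:
    - [0,0,0]
    - [0,0,0]
    - [0,0,0]

```text
time: 6.25
tool_pos: [537.1, 34.6, 134.4]
tcp_rot: [-3.141, 0.001, -3.073]
contact_force: [5.9, 0.2, -3.6]
grip_width: 12.0
finger_force: 30.0
```

Call:
send_rows:
  offset:
    - [0,-0.04,0]
    - [0,-0.08,0]
    - [0,-0.08,0]
  delta_rot:
    - [0,0,0]
    - [0,0,0]
    - [0,0,0]

```text
time: 6.62
tool_pos: [537.8, 25.0, 134.4]
tcp_rot: [-3.141, 0.001, -3.073]
contact_force: [5.4, 0.0, -4.2]
grip_width: 11.8
finger_force: 30.0
```

Call:
send_rows:
  offset:
    - [0,-0.03,0]
    - [0,-0.04,0]
    - [0,-0.04,0]
  delta_rot:
    - [0,0,0]
    - [0,0,0]
    - [0,0,0]

```text
time: 7.0
tool_pos: [538.1, 20.6, 134.3]
tcp_rot: [-3.141, 0.001, -3.073]
contact_force: [5.2, 0.9, -3.7]
grip_width: 11.9
finger_force: 30.0
```

Call:
send_rows:
  offset:
    - [0,-0.02,0]
    - [0,-0.04,0]
    - [0,-0.04,0]
  delta_rot:
    - [0,0,0]
    - [0,0,0]
    - [0,0,0]

```text
time: 7.38
tool_pos: [538.1, 19.8, 134.3]
tcp_rot: [3.136, 0.002, -3.073]
contact_force: [6.4, 18.2, -2.7]
grip_width: 12.2
finger_force: 30.0
```

Call:
send_rows:
  offset:
    - [0,-0.02,0]
    - [0,-0.04,0]
    - [0,-0.04,0]
  delta_rot:
    - [0,0,0]
    - [0,0,0]
    - [0,0,0]

```text
time: 7.75
tool_pos: [538.1, 19.7, 134.3]
tcp_rot: [3.128, 0.002, -3.073]
contact_force: [7.4, 38.8, -2.5]
grip_width: 11.8
finger_force: 30.0
```

Call:
send_rows:
  offset:
    - [0,-0.01,0]
    - [0,-0.025,0]
    - [0,-0.025,0]
  delta_rot:
    - [0,0,0]
    - [0,0,0]
    - [0,0,0]

```text
time: 8.12
tool_pos: [538.1, 19.7, 134.2]
tcp_rot: [3.123, 0.002, -3.073]
contact_force: [6.5, 50.4, -0.7]
grip_width: 12.2
finger_force: 30.0
```

Call:
send_rows:
  offset:
    - [0,0.085,0]
    - [0,0.085,0]
  delta_rot:
    - [0,0,0]
    - [0,0,0]

```text
time: 8.38
tool_pos: [538.1, 19.8, 134.3]
tcp_rot: [3.141, 0.001, -3.072]
contact_force: [5.0, 8.0, -2.7]
grip_width: 12.1
finger_force: 30.0
```

Call:
send_rows:
  offset:
    - [0,0,0]
    - [0,0,0]
    - [0,0,0]
    - [0,0,0]
    - [0,0,0]
  delta_rot:
    - [0,0,0]
    - [0,0,0]
    - [0,0,0]
    - [0,0,0]
    - [0,0,0]
  grip: 0.6

```text
time: 9.0
tool_pos: [537.5, 18.7, 134.3]
tcp_rot: [3.142, -0.0, -3.073]
contact_force: [0.1, -0.1, 0.7]
grip_width: 54.1
finger_force: 0.0
```

Call:
send_rows:
  offset:
    - [0,0,-0.5]
    - [0,0,-0.9]
    - [0,0,-0.9]
    - [0,0,-0.9]
  delta_rot:
    - [0,0,0]
    - [0,0,0]
    - [0,0,0]
    - [0,0,0]

```text
time: 9.5
tool_pos: [537.1, 18.9, 241.6]
tcp_rot: [3.141, -0.001, -3.073]
contact_force: [-0.6, 0.5, -1.1]
grip_width: 55.0
finger_force: 0.0
```

```bash
python3 - <<'E'
from h import *
print(get_obs()['tool_pos'],get_obs()['tcp_rot'])
print(unproj('top',(156.1,242.2),98))
plan((489.3,345.5,220,183.9),tail=1)
E
```

```text
[537.06629359  18.89705493 241.57233594] [ 3.14130067e+00 -1.12397282e-03 -3.07277788e+00]
[489.15173783 345.04781613  98.        ]
0 {"offset":[[0.025,0.328,0.021],[0.05,0.656,0.043],[0.075,0.983,0.064]],"delta_rot":[[0,0,0.0],[0,0,0.0],[0,0,0.0]]}
0 {"offset":[[0.025,0.328,0.022],[0.05,0.656,0.043],[0.075,0.983,0.065]],"delta_rot":[[0,0,0.0],[0,0,0.0],[0,0,0.0001]]}
0 {"offset":[[0.03,0.388,0.025],[0.06,0.777,0.051],[0.06,0.777,0.051]],"delta_rot":[[0,0,0.0],[0,0,0.0],[0,0,0.0]]}
end [489.4 345.6 220. ] -176.1
```

Call:
send_rows:
  offset:
    - [0.04,0.5,0]
    - [0.075,0.98,0]
    - [0.075,0.98,0]
  delta_rot:
    - [0,0,0]
    - [0,0,0]
    - [0,0,0]

```text
time: 9.88
tool_pos: [518.8, 138.8, 240.4]
tcp_rot: [3.141, -0.004, -3.068]
contact_force: [0.2, -1.1, 0.7]
grip_width: 55.1
finger_force: 0.0
```

Call:
send_rows:
  offset:
    - [0.04,0.5,0]
    - [0.075,0.98,0]
    - [0.075,0.98,0]
  delta_rot:
    - [0,0,0]
    - [0,0,0]
    - [0,0,0]

```text
time: 10.25
tool_pos: [502.3, 254.4, 240.6]
tcp_rot: [-3.141, -0.003, -3.069]
contact_force: [0.2, -0.5, 0.6]
grip_width: 54.9
finger_force: 0.0
```

Call:
send_rows:
  offset:
    - [0.03,0.39,0]
    - [0.06,0.78,0]
    - [0.06,0.78,0]
    - [0.06,0.78,0]
  delta_rot:
    - [0,0,0]
    - [0,0,0]
    - [0,0,0]
    - [0,0,0]

```text
time: 10.75
tool_pos: [490.3, 343.3, 241.4]
tcp_rot: [-3.14, -0.001, -3.074]
contact_force: [-0.8, -0.8, -0.5]
grip_width: 55.0
finger_force: 0.0
```

```bash
python3 - <<'E'
from h import *
print(get_obs()['tool_pos'],get_obs()['tcp_rot'])
snap('wrist','w2')
for f in finder.pinpoint('vase1','wrist'): print(f['uv'],f['confidence'],unproj('wrist',f['uv'],6))
for f in finder.boxes_of('vase1','wrist'): print(f['box'],f['confidence'])
print(proj('wrist',(489.2,345,98)),proj('wrist',(489.2,345,6)))
E
```

```text
[490.25028214 343.30392956 241.38257913] [-3.13997720e+00 -1.44245564e-03 -3.07373449e+00]
[325.0, 200.5] 0.78 [486.79629516 347.79298805   6.        ]
[300.5, 181.8, 350.0, 237.3] 0.77
[322.51593433 222.90537915] [322.17047423 202.30154677]
```

View pics/w2.png

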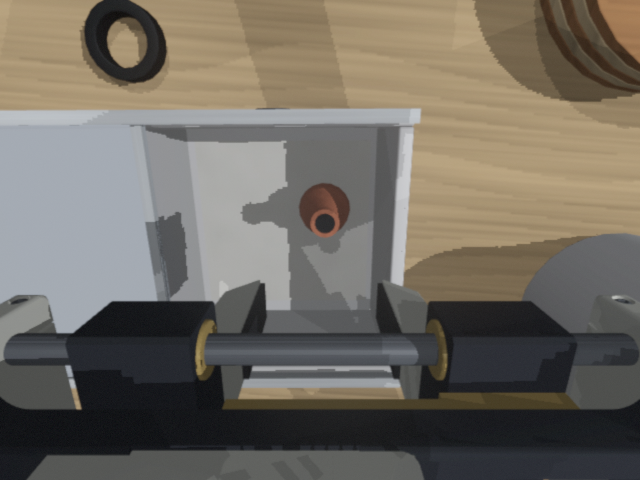

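Call:
send_rows:
  offset:
    - [0.005,0.022,0.45]
    - [0.005,0.022,0.9]
    - [0.005,0.022,0.9]
    - [0.005,0.022,0.9]
  delta_rot:
    - [0,0,0]
    - [0,0,0]
    - [0,0,0]
    - [0,0,0]

```text
time: 11.4
tool_pos: [490.5, 347.8, 136.5]
tcp_rot: [3.14, 0.003, -3.074]
contact_force: [0.2, 0.2, 0.5]
grip_width: 55.3
finger_force: 0.0
```

Call:
send_rows:
  offset:
    - [0,0,0.2]
    - [0,0,0.4]
    - [0,0,0.57]
    - [0,0,0.57]
    - [0,0,0.57]
  delta_rot:
    - [0,0,0]
    - [0,0,0]
    - [0,0,0]
    - [0,0,0]
    - [0,0,0]

```text
time: 12.02
tool_pos: [490.5, 348.4, 68.4]
tcp_rot: [3.14, 0.004, -3.073]
contact_force: [0.9, -0.1, -0.4]
grip_width: 55.0
finger_force: 0.0
```

Call:
send_rows:
  offset:
    - [0,0,0]
    - [0,0,0]
    - [0,0,0]
    - [0,0,0]
    - [0,0,0]
    - [0,0,0]
    - [0,0,0]
  delta_rot:
    - [0,0,0]
    - [0,0,0]
    - [0,0,0]
    - [0,0,0]
    - [0,0,0]
    - [0,0,0]
    - [0,0,0]
  grip: 0

```text
time: 12.9
tool_pos: [489.4, 347.5, 66.4]
tcp_rot: [-3.141, 0.001, -3.073]
contact_force: [0.1, -2.8, 5.2]
grip_width: 26.6
finger_force: 25.8
```

Call:
send_rows:
  offset:
    - [0,0,0]
    - [0,0,-0.2]
    - [0,0,-0.4]
    - [0,0,-0.6]
    - [0,0,-0.8]
    - [0,0,-0.8]
  delta_rot:
    - [0,0,0]
    - [0,0,0]
    - [0,0,0]
    - [0,0,0]
    - [0,0,0]
    - [0,0,0]

```text
time: 13.65
tool_pos: [489.7, 348.5, 163.1]
tcp_rot: [3.14, 0.003, -3.073]
contact_force: [0.1, 0.4, -1.5]
grip_width: 22.6
finger_force: 35.0
```

Call:
send_rows:
  offset:
    - [0,0,-0.3]
    - [0,0,-0.6]
    - [0,0,-0.8]
    - [0,0,-0.8]
    - [0,0,-0.8]
  delta_rot:
    - [0,0,0]
    - [0,0,0]
    - [0,0,0]
    - [0,0,0]
    - [0,0,0]

```text
time: 14.28
tool_pos: [488.3, 347.4, 255.5]
tcp_rot: [-3.14, -0.003, -3.073]
contact_force: [-0.0, 0.1, -1.6]
grip_width: 22.9
finger_force: 34.9
```

```bash
python3 - <<'E'
from h import *
o=get_obs();print(o['tool_pos'],o['tcp_rot'],o['grip_width'],o['finger_force'])
snap('wrist','w3')
plan((640,-197,256,183.9),tail=2,step=40)
E
```

```text
[488.34545506 347.42528445 255.53192469] [-3.14035341 -0.00332825 -3.07277845] 22.941430854102 34.933338202536106
0 {"offset":[[-0.051,-0.246,-0.0],[-0.101,-0.492,-0.0],[-0.152,-0.737,-0.001],[-0.202,-0.983,-0.001]],"delta_rot":[[0,0,0.0],[0,0,0.0],[0,0,0.0],[0,0,0.0]]}
0 {"offset":[[-0.051,-0.246,-0.0],[-0.101,-0.492,-0.0],[-0.152,-0.737,-0.001],[-0.202,-0.983,-0.001]],"delta_rot":[[0,0,0.0],[0,0,0.0],[0,0,0.0],[0,0,0.0]]}
0 {"offset":[[-0.051,-0.246,-0.0],[-0.101,-0.492,-0.0],[-0.152,-0.738,-0.001],[-0.202,-0.983,-0.001]],"delta_rot":[[0,0,0.0],[0,0,0.0],[0,0,0.0],[0,0,0.0]]}
0 {"offset":[[-0.051,-0.246,-0.0],[-0.101,-0.492,-0.0],[-0.152,-0.737,-0.0],[-0.203,-0.983,-0.001]],"delta_rot":[[0,0,0.0],[0,0,0.0],[0,0,0.0001],[0,0,0.0001]]}
0 {"offset":[[-0.047,-0.227,0.0],[-0.094,-0.454,0.0],[-0.14,-0.681,0.0],[-0.14,-0.681,0.0],[-0.14,-0.681,0.0]],"delta_rot":[[0,0,0.0],[0,0,0.0],[0,0,0.0],[0,0,0.0],[0,0,0.0]]}
end [ 639.9 -197.   256. ] -176.1
```

View pics/w3.png

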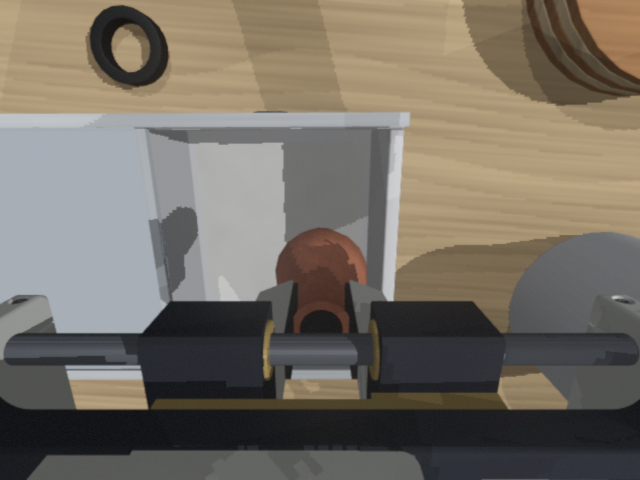

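Call:
send_rows:
  offset:
    - [-0.05,-0.25,0]
    - [-0.1,-0.5,0]
    - [-0.15,-0.74,0]
    - [-0.2,-0.98,0]
  delta_rot:
    - [0,0,0]
    - [0,0,0]
    - [0,0,0]
    - [0,0,0]

```text
time: 14.82
tool_pos: [520.7, 231.0, 256.1]
tcp_rot: [-3.141, -0.003, -3.073]
contact_force: [-0.5, 0.0, -2.0]
grip_width: 22.9
finger_force: 34.7
```

Call:
send_rows:
  offset:
    - [-0.05,-0.25,0]
    - [-0.1,-0.5,0]
    - [-0.15,-0.74,0]
    - [-0.2,-0.98,0]
  delta_rot:
    - [0,0,0]
    - [0,0,0]
    - [0,0,0]
    - [0,0,0]

```text
time: 15.32
tool_pos: [552.7, 115.4, 256.2]
tcp_rot: [3.141, -0.003, -3.073]
contact_force: [0.6, -0.1, -1.6]
grip_width: 22.9
finger_force: 34.7
```

Call:
send_rows:
  offset:
    - [-0.05,-0.25,0]
    - [-0.1,-0.5,0]
    - [-0.15,-0.74,0]
    - [-0.2,-0.98,0]
  delta_rot:
    - [0,0,0]
    - [0,0,0]
    - [0,0,0]
    - [0,0,0]

```text
time: 15.82
tool_pos: [584.8, -0.2, 256.1]
tcp_rot: [3.141, -0.003, -3.073]
contact_force: [0.7, 0.4, -2.0]
grip_width: 23.2
finger_force: 34.7
```

Call:
send_rows:
  offset:
    - [-0.05,-0.25,0]
    - [-0.1,-0.5,0]
    - [-0.15,-0.74,0]
    - [-0.2,-0.98,0]
  delta_rot:
    - [0,0,0]
    - [0,0,0]
    - [0,0,0]
    - [0,0,0]

```text
time: 16.32
tool_pos: [616.9, -115.7, 255.9]
tcp_rot: [3.14, -0.003, -3.073]
contact_force: [-0.8, -0.5, -2.0]
grip_width: 23.4
finger_force: 34.7
```

Call:
send_rows:
  offset:
    - [-0.05,-0.25,0]
    - [-0.1,-0.5,0]
    - [-0.14,-0.68,0]
    - [-0.14,-0.68,0]
    - [-0.14,-0.68,0]
    - [-0.14,-0.68,0]
  delta_rot:
    - [0,0,0]
    - [0,0,0]
    - [0,0,0]
    - [0,0,0]
    - [0,0,0]
    - [0,0,0]

```text
time: 17.08
tool_pos: [639.4, -194.1, 257.7]
tcp_rot: [3.141, -0.0, -3.072]
contact_force: [0.3, -0.8, -1.8]
grip_width: 22.9
finger_force: 34.7
```

```bash
python3 - <<'E'
from h import *
o=get_obs();print(o['tool_pos'],o['tcp_rot'],o['grip_width'],o['finger_force'])
snap('wrist','w4')
for f in finder.pinpoint('wareboard','wrist')[:1]: print(f['uv'],f['confidence'],unproj('wrist',f['uv'],0))
for f in finder.silhouettes('wareboard','wrist')[:1]:
  r=cv2.minAreaRect(np.argwhere(f['region'])[:,::-1].astype(np.float32)); print([unproj('wrist',q,12).round(1) for q in cv2.boxPoints(r)])
E
```

```text
[ 639.43550263 -194.0937393   257.70696145] [ 3.14101187e+00 -3.60777977e-04 -3.07166549e+00] 22.88398336490686 34.71280695288442
[320.8, 204.7] 0.87 [ 645.831317   -193.62138054    0.        ]
[array([ 692.5, -308. ,   12. ]), array([ 599.8, -301.3,   12. ]), array([597.9, -83.2,  12. ]), array([691.4, -74.5,  12. ])]
```

View pics/w4.png

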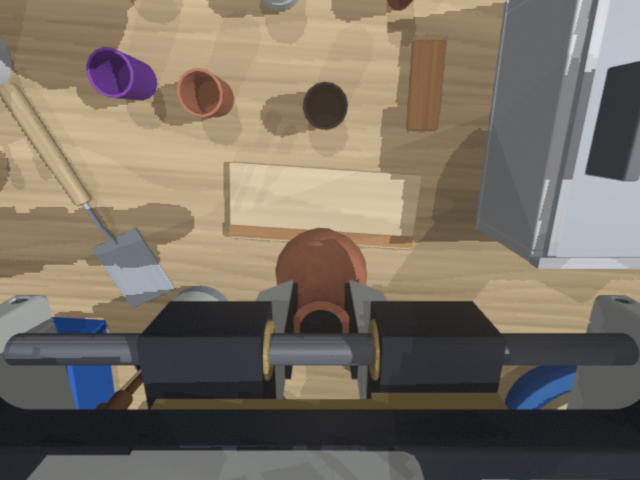

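Call:
send_rows:
  offset:
    - [-0.038,0,0.3]
    - [-0.038,0,0.6]
    - [-0.038,0,0.9]
    - [-0.038,0,0.9]
  delta_rot:
    - [0,0,0]
    - [0,0,0]
    - [0,0,0]
    - [0,0,0]

```text
time: 17.73
tool_pos: [642.4, -193.8, 147.0]
tcp_rot: [3.138, -0.006, -3.072]
contact_force: [0.2, -0.4, -2.7]
grip_width: 22.8
finger_force: 34.7
```

Call:
send_rows:
  offset:
    - [0,0,0.2]
    - [0,0,0.4]
    - [0,0,0.55]
    - [0,0,0.58]
    - [0,0,0.58]
    - [0,0,0.58]
  delta_rot:
    - [0,0,0]
    - [0,0,0]
    - [0,0,0]
    - [0,0,0]
    - [0,0,0]
    - [0,0,0]

```text
time: 18.48
tool_pos: [644.7, -195.2, 81.6]
tcp_rot: [-3.141, 0.002, -3.073]
contact_force: [0.7, -0.0, -1.6]
grip_width: 23.1
finger_force: 34.7
```

Call:
send_rows:
  offset:
    - [0,0,0.01]
    - [0,0,0.02]
    - [0,0,0.03]
    - [0,0,0.04]
    - [0,0,0.04]
  delta_rot:
    - [0,0,0]
    - [0,0,0]
    - [0,0,0]
    - [0,0,0]
    - [0,0,0]

```text
time: 19.1
tool_pos: [644.1, -194.9, 75.4]
tcp_rot: [3.141, -0.0, -3.073]
contact_force: [0.4, -0.3, -1.5]
grip_width: 22.9
finger_force: 34.7
```

Call:
send_rows:
  offset:
    - [0,0,0.01]
    - [0,0,0.015]
    - [0,0,0.015]
  delta_rot:
    - [0,0,0]
    - [0,0,0]
    - [0,0,0]

```text
time: 19.48
tool_pos: [644.7, -195.0, 75.1]
tcp_rot: [-3.141, 0.002, -3.073]
contact_force: [0.0, 0.4, 4.4]
grip_width: 23.2
finger_force: 35.7
```

Call:
send_rows:
  offset:
    - [0,0,0.005]
    - [0,0,0.01]
    - [0,0,0.01]
  delta_rot:
    - [0,0,0]
    - [0,0,0]
    - [0,0,0]

```text
time: 19.85
tool_pos: [645.1, -195.0, 75.0]
tcp_rot: [-3.14, 0.003, -3.073]
contact_force: [-0.9, 0.7, 10.6]
grip_width: 23.2
finger_force: 36.3
```

Call:
send_rows:
  offset:
    - [0,0,0.005]
    - [0,0,0.01]
    - [0,0,0.01]
  delta_rot:
    - [0,0,0]
    - [0,0,0]
    - [0,0,0]

```text
time: 20.23
tool_pos: [645.3, -195.0, 74.9]
tcp_rot: [-3.14, 0.004, -3.072]
contact_force: [-2.5, 2.8, 15.7]
grip_width: 22.9
finger_force: 36.8
```

Call:
send_rows:
  offset:
    - [0,0,-0.025]
    - [0,0,-0.025]
  delta_rot:
    - [0,0,0]
    - [0,0,0]

```text
time: 20.48
tool_pos: [644.7, -195.0, 75.1]
tcp_rot: [-3.141, 0.002, -3.073]
contact_force: [-0.0, 0.5, 5.7]
grip_width: 23.1
finger_force: 35.3
```

Call:
send_rows:
  offset:
    - [0,0,0]
    - [0,0,0]
    - [0,0,0]
    - [0,0,0]
    - [0,0,0]
  delta_rot:
    - [0,0,0]
    - [0,0,0]
    - [0,0,0]
    - [0,0,0]
    - [0,0,0]
  grip: 0.6

```text
time: 21.1
tool_pos: [644.0, -194.9, 74.2]
tcp_rot: [3.141, -0.0, -3.073]
contact_force: [0.4, 0.5, -0.3]
grip_width: 55.2
finger_force: 0.0
```

Call:
send_rows:
  offset:
    - [0,0,-0.2]
    - [0,0,-0.5]
    - [0,0,-0.9]
    - [0,0,-0.9]
    - [0,0,-0.9]
  delta_rot:
    - [0,0,0]
    - [0,0,0]
    - [0,0,0]
    - [0,0,0]
    - [0,0,0]

```text
time: 21.72
tool_pos: [643.7, -194.7, 181.8]
tcp_rot: [3.141, -0.001, -3.073]
contact_force: [0.0, -0.2, -0.4]
grip_width: 54.9
finger_force: 0.0
```

```bash
python3 - <<'E'
from h import *
o=get_obs();print(o['tool_pos'])
c=optics.get_calibration('wrist'); M=np.array(c['world_from_camera']); print('cam offset',M[:3,3]-o['tool_pos'], M[:3,2])
# go to view cups, camera is -x/-y?
plan((440,-300,330,183.9),tail=2,step=55)
E
```

```text
[ 643.74300492 -194.74576229  181.78205059]
cam offset [-80.50479904  -5.48872687 158.24855118] [ 0.29825115  0.0214278  -0.95424688]
0 {"offset":[[0.328,-0.142,-0.231],[0.656,-0.283,-0.462],[0.983,-0.425,-0.692]],"delta_rot":[[0,0,0.0],[0,0,0.0],[0,0,0.0001]]}
0 {"offset":[[0.257,-0.111,-0.181],[0.514,-0.223,-0.362],[0.771,-0.334,-0.543],[0.771,-0.334,-0.543],[0.771,-0.334,-0.543]],"delta_rot":[[0,0,0.0],[0,0,0.0],[0,0,0.0],[0,0,0.0],[0,0,0.0]]}
end [ 440. -300.  330.] -176.1
```

Call:
send_rows:
  offset:
    - [0.2,-0.27,-0.2]
    - [0.39,-0.54,-0.2]
    - [0.39,-0.54,-0.2]
  delta_rot:
    - [0,0,0]
    - [0,0,0]
    - [0,0,0]

```text
time: 22.1
tool_pos: [599.9, -264.9, 204.6]
tcp_rot: [3.14, -0.003, -3.076]
contact_force: [0.0, -0.7, -0.2]
grip_width: 55.3
finger_force: 0.0
```

Call:
send_rows:
  offset:
    - [0.2,-0.27,-0.2]
    - [0.39,-0.54,-0.2]
    - [0.39,-0.54,-0.2]
    - [0.39,-0.54,-0.2]
    - [0.39,-0.54,-0.2]
  delta_rot:
    - [0,0,0]
    - [0,0,0]
    - [0,0,0]
    - [0,0,0]
    - [0,0,0]

```text
time: 22.72
tool_pos: [560.2, -329.2, 229.5]
tcp_rot: [3.14, -0.001, -3.071]
contact_force: [0.3, 0.5, 0.0]
grip_width: 54.8
finger_force: 0.0
```

```bash
cat >> h.py <<'E'
def cups(cam='wrist',hs=(51,56,61),save=None):
    im=snap(cam,save or 'tmp'); out=[]
    for f in finder.silhouettes('cup2',cam):
        r=f['region']; c=im[r].mean(0)
        if c[0]>1.3*c[2] and c[0]>60:
            out.append((f,r)); b=np.array(f['box']).round(1)
            print('box',b,'conf',round(f['confidence'],2),'rgb',c.round())
    for f in finder.pinpoint('cup2',cam):
        u,v=np.round(f['uv']).astype(int)
        p=unproj(cam,f['uv'],0); 
        for g,r in out:
            if g['box'][0]<u<g['box'][2] and g['box'][1]<v<g['box'][3]: print('pin',np.round(f['uv'],1),p.round(1))
    return im,out
def fit(cam,r,specs):
    """fit cup position by silhouette; specs list of (rim_d,foot_d,h)"""
    from scipy.optimize import minimize
    a=np.linspace(0,2*np.pi,60); ys,xs=np.nonzero(r); 
    def mask(p,s):
        P=[proj(cam,(p[0]+d/2*np.cos(t),p[1]+d/2*np.sin(t),z)) for d,z in((s[0],s[2]),(s[1],0)) for t in a]
        m=np.zeros(r.shape,np.uint8); cv2.fillConvexPoly(m,cv2.convexHull((np.array(P)*16).round().astype(np.int32)),1,shift=4); return m>0
    res=[]
    for s in specs:
        p0=unproj(cam,(xs.mean(),ys.mean()),s[2]/2)[:2]
        J=lambda p:1-(mask(p,s)&r).sum()/max(1,(mask(p,s)|r).sum())
        o=minimize(J,p0,method='Nelder-Mead',options=dict(initial_simplex=[p0,p0+[8,0],p0+[0,8]],xatol=.1,fatol=1e-4,maxiter=60)); res.append((s[0],round(1-o.fun,3),o.x.round(1)))
    return res
SP=[(70,66,46),(57,53,51),(44,40,56),(31,27,61)]
E
python3 - <<'E'
from h import *
print(get_obs()['tool_pos'])
im,o=cups('wrist',save='w5')
for f,r in o: print(fit('wrist',r,SP))
E
```

```text
[ 560.24590866 -329.19784418  229.53383419]
box [313.8 163.1 358.2 213.1] conf 0.86 rgb [115.  78.  60.]
box [237.6   3.6 304.8  83.5] conf 0.68 rgb [102.  66.  51.]
box [513.3  59.4 586.6 102.3] conf 0.64 rgb [90. 57. 44.]
pin [524.1  88.1] [ 425.3 -131.     0. ]
pin [330.6 182.3] [ 534.7 -320.4    0. ]
pin [279.9  54.7] [ 412.2 -380.6    0. ]Traceback (most recent call last):
  File "<stdin>", line 4, in <module>
  File "h.py", line 55, in fit
    o=minimize(J,p0,method='Nelder-Mead',options=dict(initial_simplex=[p0,p0+[8,0],p0+[0,8]],xatol=.1,fatol=1e-4,maxiter=60)); res.append((s[0],round(1-o.fun,3),o.x.round(1)))
    res = _minimize_neldermead(fun, x0, args, callback, bounds=bounds,
                               **options)
    fxcc = func(xcc)
    fx = function(np.copy(x), *(wrapper_args + args))
  File "h.py", line 54, in <lambda>
    J=lambda p:1-(mask(p,s)&r).sum()/max(1,(mask(p,s)|r).sum())
                  ~~~~^^^^^
  File "h.py", line 49, in mask
    P=[proj(cam,(p[0]+d/2*np.cos(t),p[1]+d/2*np.sin(t),z)) for d,z in((s[0],s[2]),(s[1],0)) for t in a]
       ~~~~^^^^^^^^^^^^^^^^^^^^^^^^^^^^^^^^^^^^^^^^^^^^^^^
  File "h.py", line 6, in proj
    c=optics.get_calibration(cam); M=np.linalg.inv(np.array(c['world_from_camera']))
ValueError: time passes only in moves, steps and waits
```

View pics/w5.png

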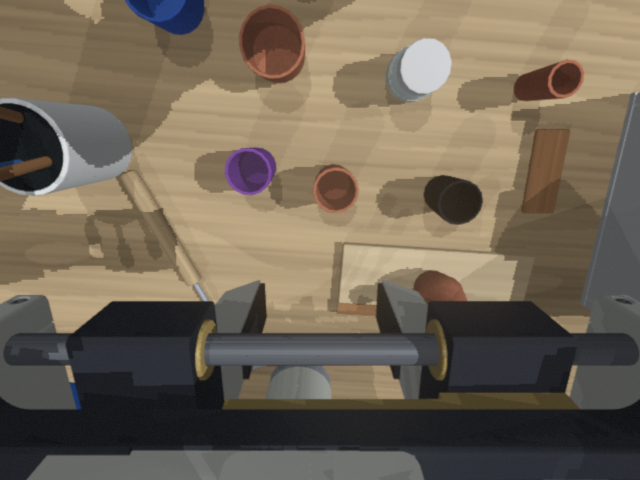

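```bash
python3 - <<'E'
s=open('h.py').read()
s=s.replace("def proj(cam,p):\n    c=optics.get_calibration(cam);","import functools\n@functools.lru_cache\ndef cal(cam): return optics.get_calibration(cam)\ndef proj(cam,p):\n    c=cal(cam);").replace("def unproj(cam,uv,z):\n    c=optics.get_calibration(cam);","def unproj(cam,uv,z):\n    c=cal(cam);")
open('h.py','w').write(s)
E
python3 - <<'E'
from h import *
im,o=cups('wrist')
for f,r in o: print(fit('wrist',r,SP))
snap('top','tmp2')
for t in['chamber','door_grip']:
  for f in finder.pinpoint(t,'top')[:1]: print(t,f['uv'],f['confidence'],unproj('top',f['uv'],6 if t=='chamber' else 165))
plan((412,-381.5,110,183.9),(412,-381.5,26,183.9),tail=2)
E
```

```text
box [510.3  59.2 585.2 103.6] conf 0.82 rgb [88. 55. 43.]
box [237.1   6.4 304.6  84.6] conf 0.77 rgb [102.  67.  51.]
box [313.5 161.4 360.5 213.3] conf 0.76 rgb [115.  78.  60.]
pin [527.3  87.2] [ 424.1 -128.4    0. ]
pin [274.8  53.6] [ 411.3 -386.2    0. ]
pin [335.8 180. ] [ 531.6 -315.4    0. ]
[(70, np.float64(0.314), array([ 440.1, -127.8])), (57, np.float64(0.411), array([ 433.7, -130.5])), (44, np.float64(0.575), array([ 428.6, -130.4])), (31, np.float64(0.893), array([ 424.8, -130.8]))]
[(70, np.float64(0.723), array([ 404.3, -382.4])), (57, np.float64(0.969), array([ 411.6, -382.3])), (44, np.float64(0.694), array([ 408.6, -385.5])), (31, np.float64(0.412), array([ 402.5, -381. ]))]
[(70, np.float64(0.419), array([ 545.9, -318. ])), (57, np.float64(0.596), array([ 540.6, -317.4])), (44, np.float64(0.931), array([ 533.2, -318.4])), (31, np.float64(0.607), array([ 536.6, -316.6]))]
chamber [184.2, 238.1] 0.76 [517.37709096 295.20294765   6.        ]
0 {"offset":[[0.246,-0.066,0.196],[0.492,-0.133,0.392],[0.737,-0.199,0.588],[0.983,-0.265,0.784]],"delta_rot":[[0,0,0.0],[0,0,0.0001],[0,0,0.0001],[0,0,0.0001]]}
0 {"offset":[[0.274,-0.074,0.219],[0.274,-0.074,0.219],[0.274,-0.074,0.219]],"delta_rot":[[0,0,0.0],[0,0,0.0],[0,0,0.0]]}
1 {"offset":[[-0.0,-0.0,0.35],[-0.0,-0.0,0.7],[-0.0,-0.0,0.7],[-0.0,-0.0,0.7]],"delta_rot":[[0,0,0.0],[0,0,0.0],[0,0,0.0],[0,0,0.0]]}
end [ 412.  -381.5   26. ] -176.1
```

Call:
send_rows:
  offset:
    - [0.49,-0.13,0.39]
    - [0.98,-0.27,0.78]
    - [0.98,-0.27,0.78]
  delta_rot:
    - [0,0,0]
    - [0,0,0]
    - [0,0,0]
  grip: 0.9

```text
time: 23.55
tool_pos: [441.6, -370.8, 134.7]
tcp_rot: [3.139, -0.002, -3.074]
contact_force: [0.1, -1.1, -0.2]
grip_width: 79.7
finger_force: 0.0
```

Call:
send_rows:
  offset:
    - [0.28,-0.075,0.22]
    - [0.28,-0.075,0.22]
    - [0.28,-0.075,0.22]
    - [0.28,-0.075,0.22]
  delta_rot:
    - [0,0,0]
    - [0,0,0]
    - [0,0,0]
    - [0,0,0]

```text
time: 24.05
tool_pos: [412.8, -382.5, 111.2]
tcp_rot: [-3.14, 0.001, -3.072]
contact_force: [0.5, 0.1, -0.7]
grip_width: 82.4
finger_force: 0.0
```

Call:
send_rows:
  offset:
    - [0,0,0.25]
    - [0,0,0.5]
    - [0,0,0.7]
    - [0,0,0.7]
    - [0,0,0.7]
  delta_rot:
    - [0,0,0]
    - [0,0,0]
    - [0,0,0]
    - [0,0,0]
    - [0,0,0]

```text
time: 24.68
tool_pos: [412.6, -382.8, 27.4]
tcp_rot: [-3.14, 0.001, -3.072]
contact_force: [-0.7, 0.6, 1.1]
grip_width: 82.7
finger_force: 0.0
```

Call:
send_rows:
  offset:
    - [0,0,0]
    - [0,0,0]
    - [0,0,0]
    - [0,0,0]
    - [0,0,0]
    - [0,0,0]
  delta_rot:
    - [0,0,0]
    - [0,0,0]
    - [0,0,0]
    - [0,0,0]
    - [0,0,0]
    - [0,0,0]
  grip: 0.5

```text
time: 25.42
tool_pos: [411.7, -382.4, 26.7]
tcp_rot: [-3.141, 0.0, -3.073]
contact_force: [-0.7, 1.4, 5.9]
grip_width: 54.7
finger_force: 30.0
```

Call:
send_rows:
  offset:
    - [0,0,0]
    - [0,0,0]
    - [0,0,0]
    - [0,0,0]
  delta_rot:
    - [0,0,0]
    - [0,0,0]
    - [0,0,0]
    - [0,0,0]
  grip: 0.8

```text
time: 25.92
tool_pos: [411.6, -382.3, 26.1]
tcp_rot: [3.141, -0.0, -3.073]
contact_force: [0.5, -0.3, -0.3]
grip_width: 73.4
finger_force: 0.0
```

Call:
send_rows:
  offset:
    - [0,0,0]
    - [0,0,0]
    - [0,0,0]
    - [0,0,0]
    - [0,0,0]
    - [0,0,0]
  delta_rot:
    - [0,0,0.025]
    - [0,0,0.05]
    - [0,0,0.075]
    - [0,0,0.1]
    - [0,0,0.125]
    - [0,0,0.125]

```text
time: 26.68
tool_pos: [411.6, -382.3, 26.2]
tcp_rot: [3.142, -0.0, 2.426]
contact_force: [0.3, -0.1, 1.3]
grip_width: 73.4
finger_force: 0.0
```

Call:
send_rows:
  offset:
    - [0,0,0]
    - [0,0,0]
    - [0,0,0]
    - [0,0,0]
    - [0,0,0]
    - [0,0,0]
    - [0,0,0]
  delta_rot:
    - [0,0,0.025]
    - [0,0,0.05]
    - [0,0,0.075]
    - [0,0,0.1]
    - [0,0,0.125]
    - [0,0,0.125]
    - [0,0,0.125]

```text
time: 27.55
tool_pos: [411.6, -382.3, 26.3]
tcp_rot: [3.142, -0.0, 1.644]
contact_force: [-0.1, -0.4, 0.4]
grip_width: 73.1
finger_force: 0.0
```

Call:
send_rows:
  offset:
    - [0,0,0]
    - [0,0,0]
    - [0,0,0]
    - [0,0,0]
    - [0,0,0]
    - [0,0,0]
  delta_rot:
    - [0,0,0]
    - [0,0,0]
    - [0,0,0]
    - [0,0,0]
    - [0,0,0]
    - [0,0,0]
  grip: 0

```text
time: 28.3
tool_pos: [411.6, -382.3, 26.3]
tcp_rot: [3.142, -0.0, 1.64]
contact_force: [-0.3, 0.9, 0.4]
grip_width: 56.1
finger_force: 30.0
```

Call:
send_rows:
  offset:
    - [0,0,-0.3]
    - [0,0,-0.6]
    - [0,0,-0.9]
    - [0,0,-0.9]
    - [0,0,-0.9]
  delta_rot:
    - [0,0,0]
    - [0,0,0]
    - [0,0,0]
    - [0,0,0]
    - [0,0,0]

```text
time: 28.92
tool_pos: [411.2, -381.7, 133.2]
tcp_rot: [-3.141, -0.002, 1.64]
contact_force: [0.2, 0.6, -1.8]
grip_width: 56.6
finger_force: 30.0
```

Call:
send_rows:
  offset:
    - [0,0,-0.4]
    - [0,0,-0.8]
    - [0,0,-0.8]
    - [0,0,-0.8]
  delta_rot:
    - [0,0,0]
    - [0,0,0]
    - [0,0,0]
    - [0,0,0]

```text
time: 29.42
tool_pos: [411.0, -381.6, 228.2]
tcp_rot: [-3.14, -0.003, 1.64]
contact_force: [-0.6, -0.4, -1.7]
grip_width: 56.8
finger_force: 30.0
```

```bash
python3 - <<'E'
from h import *
o=get_obs();print(o['tool_pos'],o['tcp_rot'],o['grip_width'],o['finger_force'])
plan((518.5,304,230,93.9),tail=3,step=50)
E
```

```text
[ 411.01652657 -381.58343105  228.17419507] [-3.13951917e+00 -3.06053890e-03  1.63957591e+00] 56.775080681890536 29.999847393482924
0 {"offset":[[0.328,0.075,-0.001],[0.656,0.15,-0.002],[0.983,0.224,-0.003]],"delta_rot":[[0,0,0.0],[0,0,0.0],[0,0,0.0]]}
0 {"offset":[[0.328,0.075,-0.001],[0.656,0.15,-0.002],[0.983,0.224,-0.003]],"delta_rot":[[0,0,0.0],[0,0,0.0],[0,0,0.0]]}
0 {"offset":[[0.328,0.075,-0.001],[0.656,0.15,-0.002],[0.983,0.224,-0.002]],"delta_rot":[[0,0,0.0],[0,0,0.0],[0,0,0.0]]}
0 {"offset":[[0.328,0.075,-0.001],[0.656,0.15,-0.002],[0.983,0.225,-0.003]],"delta_rot":[[0,0,0.0],[0,0,0.0],[0,0,0.0]]}
0 {"offset":[[0.328,0.075,-0.001],[0.656,0.15,-0.002],[0.983,0.224,-0.002]],"delta_rot":[[0,0,0.0],[0,0,0.0],[0,0,0.0001]]}
0 {"offset":[[0.362,0.082,-0.001],[0.723,0.165,-0.002],[0.723,0.165,-0.002],[0.723,0.165,-0.002],[0.723,0.165,-0.002]],"delta_rot":[[0,0,0.0],[0,0,0.0],[0,0,0.0],[0,0,0.0],[0,0,0.0]]}
end [518.5 304.  230. ] 93.9
```

Call:
send_rows:
  offset:
    - [0.33,0.075,0]
    - [0.66,0.15,0]
    - [0.98,0.225,0]
  delta_rot:
    - [0,0,0]
    - [0,0,0]
    - [0,0,0]

```text
time: 29.8
tool_pos: [429.6, -261.2, 227.7]
tcp_rot: [-3.138, -0.004, 1.639]
contact_force: [0.7, 0.6, -0.9]
grip_width: 56.4
finger_force: 30.0
```

Call:
send_rows:
  offset:
    - [0.33,0.075,0]
    - [0.66,0.15,0]
    - [0.98,0.225,0]
  delta_rot:
    - [0,0,0]
    - [0,0,0]
    - [0,0,0]

```text
time: 30.18
tool_pos: [448.3, -142.1, 228.0]
tcp_rot: [-3.138, -0.003, 1.639]
contact_force: [0.0, -1.5, -1.3]
grip_width: 56.3
finger_force: 30.0
```

Call:
send_rows:
  offset:
    - [0.33,0.075,0]
    - [0.66,0.15,0]
    - [0.98,0.225,0]
  delta_rot:
    - [0,0,0]
    - [0,0,0]
    - [0,0,0]

```text
time: 30.55
tool_pos: [467.1, -23.2, 228.0]
tcp_rot: [-3.137, -0.001, 1.64]
contact_force: [1.0, 0.2, -1.4]
grip_width: 56.1
finger_force: 30.0
```

Call:
send_rows:
  offset:
    - [0.33,0.075,0]
    - [0.66,0.15,0]
    - [0.98,0.225,0]
  delta_rot:
    - [0,0,0]
    - [0,0,0]
    - [0,0,0]

```text
time: 30.92
tool_pos: [485.9, 95.7, 227.9]
tcp_rot: [-3.137, -0.0, 1.64]
contact_force: [0.9, -0.6, -1.8]
grip_width: 56.4
finger_force: 30.0
```

Call:
send_rows:
  offset:
    - [0.33,0.075,0]
    - [0.66,0.15,0]
    - [0.98,0.225,0]
  delta_rot:
    - [0,0,0]
    - [0,0,0]
    - [0,0,0]

```text
time: 31.3
tool_pos: [504.9, 214.6, 227.6]
tcp_rot: [-3.137, 0.001, 1.64]
contact_force: [-0.4, 0.2, -1.5]
grip_width: 55.9
finger_force: 30.0
```

Call:
send_rows:
  offset:
    - [0.36,0.08,0]
    - [0.72,0.165,0]
    - [0.72,0.165,0]
    - [0.72,0.165,0]
    - [0.72,0.165,0]
  delta_rot:
    - [0,0,0]
    - [0,0,0]
    - [0,0,0]
    - [0,0,0]
    - [0,0,0]

```text
time: 31.92
tool_pos: [519.4, 300.0, 229.5]
tcp_rot: [-3.14, 0.001, 1.638]
contact_force: [0.7, 0.2, -1.1]
grip_width: 56.4
finger_force: 30.0
```

```bash
python3 - <<'E'
from h import *
o=get_obs();print(o['tool_pos'],o['tcp_rot'],o['grip_width'],o['finger_force'])
snap('wrist','w6')
for f in finder.pinpoint('chamber','wrist')[:1]: print(f['uv'],f['confidence'],unproj('wrist',f['uv'],6))
E
```

```text
[519.44944888 299.9736939  229.54544729] [-3.14002329e+00  7.17640518e-04  1.63841221e+00] 56.43138332471269 29.999717473983765
[320.8, 202.4] 0.84 [519.97402288 304.36871905   6.        ]
```

View pics/w6.png

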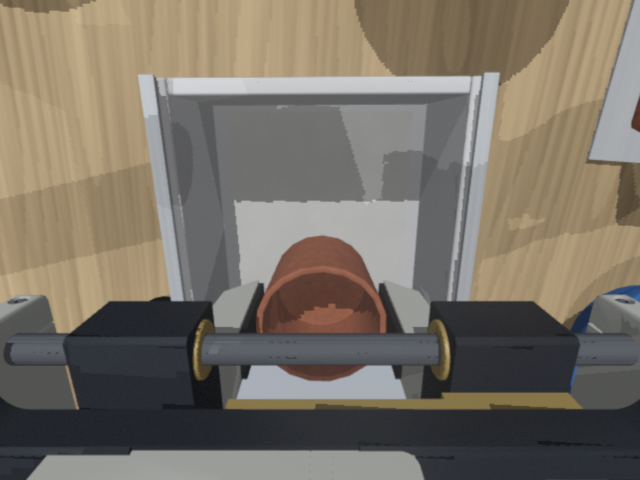

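Call:
send_rows:
  offset:
    - [0.01,0,0.2]
    - [0.01,0,0.4]
    - [0.01,0,0.6]
    - [0.01,0,0.8]
    - [0.01,0,0.8]
    - [0.01,0,0.8]
  delta_rot:
    - [0,0,0]
    - [0,0,0]
    - [0,0,0]
    - [0,0,0]
    - [0,0,0]
    - [0,0,0]

```text
time: 32.78
tool_pos: [520.3, 302.2, 135.5]
tcp_rot: [3.14, -0.001, 1.639]
contact_force: [-0.2, 0.2, -1.4]
grip_width: 55.9
finger_force: 30.0
```

Call:
send_rows:
  offset:
    - [0,0,0.15]
    - [0,0,0.3]
    - [0,0,0.45]
    - [0,0,0.6]
    - [0,0,0.6]
    - [0,0,0.6]
  delta_rot:
    - [0,0,0]
    - [0,0,0]
    - [0,0,0]
    - [0,0,0]
    - [0,0,0]
    - [0,0,0]

```text
time: 33.52
tool_pos: [520.5, 302.7, 63.8]
tcp_rot: [3.139, -0.001, 1.639]
contact_force: [-0.2, 0.8, -1.4]
grip_width: 56.4
finger_force: 30.0
```

Call:
send_rows:
  offset:
    - [0,0,0.08]
    - [0,0,0.15]
    - [0,0,0.17]
    - [0,0,0.17]
  delta_rot:
    - [0,0,0]
    - [0,0,0]
    - [0,0,0]
    - [0,0,0]

```text
time: 34.02
tool_pos: [519.5, 302.3, 41.6]
tcp_rot: [-3.141, 0.0, 1.64]
contact_force: [-0.3, -0.2, -1.6]
grip_width: 56.3
finger_force: 30.0
```

Call:
send_rows:
  offset:
    - [0,0,0.03]
    - [0,0,0.05]
    - [0,0,0.06]
    - [0,0,0.06]
  delta_rot:
    - [0,0,0]
    - [0,0,0]
    - [0,0,0]
    - [0,0,0]

```text
time: 34.52
tool_pos: [519.6, 302.3, 34.7]
tcp_rot: [-3.142, -0.0, 1.64]
contact_force: [0.0, 0.5, -1.2]
grip_width: 56.5
finger_force: 30.0
```

Call:
send_rows:
  offset:
    - [0,0,0.01]
    - [0,0,0.015]
    - [0,0,0.015]
  delta_rot:
    - [0,0,0]
    - [0,0,0]
    - [0,0,0]

```text
time: 34.9
tool_pos: [519.6, 302.3, 32.9]
tcp_rot: [-3.142, -0.0, 1.64]
contact_force: [0.2, -0.2, -1.3]
grip_width: 56.3
finger_force: 30.0
```

Call:
send_rows:
  offset:
    - [0,0,0.005]
    - [0,0,0.01]
    - [0,0,0.01]
  delta_rot:
    - [0,0,0]
    - [0,0,0]
    - [0,0,0]

```text
time: 35.28
tool_pos: [519.7, 302.4, 32.3]
tcp_rot: [3.141, -0.0, 1.64]
contact_force: [-2.0, -0.8, 4.8]
grip_width: 56.7
finger_force: 30.0
```

Call:
send_rows:
  offset:
    - [0,0,0]
    - [0,0,0]
    - [0,0,0]
    - [0,0,0]
  delta_rot:
    - [0,0,0]
    - [0,0,0]
    - [0,0,0]
    - [0,0,0]
  grip: 0.78

```text
time: 35.78
tool_pos: [519.6, 302.3, 31.6]
tcp_rot: [-3.142, -0.0, 1.64]
contact_force: [-0.1, 0.0, -0.3]
grip_width: 71.4
finger_force: 0.0
```

Call:
send_rows:
  offset:
    - [0,0,-0.2]
    - [0,0,-0.5]
    - [0,0,-0.9]
    - [0,0,-0.9]
  delta_rot:
    - [0,0,0]
    - [0,0,0]
    - [0,0,0]
    - [0,0,0]

```text
time: 36.28
tool_pos: [521.9, 303.3, 144.0]
tcp_rot: [3.134, -0.003, 1.64]
contact_force: [0.2, -0.6, -0.0]
grip_width: 71.4
finger_force: 0.0
```

Call:
send_rows:
  offset:
    - [0,0,-0.4]
    - [0,0,-0.8]
    - [0,0,-0.8]
    - [0,0,-0.8]
  delta_rot:
    - [0,0,0]
    - [0,0,0]
    - [0,0,0]
    - [0,0,0]

```text
time: 36.78
tool_pos: [519.1, 302.1, 234.4]
tcp_rot: [-3.14, 0.001, 1.64]
contact_force: [0.2, -0.2, -0.3]
grip_width: 71.8
finger_force: 0.0
```

```bash
python3 - <<'E'
from h import *
o=get_obs();print(o['tool_pos'],o['tcp_rot'],o['grip_width'],o['finger_force'])
plan((533.2,-318.4,230,183.9),tail=2,step=50)
E
```

```text
[519.05999679 302.06550999 234.38930988] [-3.13971481e+00  6.16620100e-04  1.63960661e+00] 71.83443326134788 0.0
0 {"offset":[[-0.328,-0.015,0.002],[-0.656,-0.03,0.005],[-0.983,-0.045,0.007]],"delta_rot":[[0,0,-0.0159],[0,0,-0.0317],[0,0,-0.0476]]}
0 {"offset":[[-0.328,-0.118,0.002],[-0.656,-0.236,0.005],[-0.983,-0.354,0.007]],"delta_rot":[[0,0,-0.0168],[0,0,-0.0336],[0,0,-0.0505]]}
0 {"offset":[[-0.328,-0.256,0.003],[-0.656,-0.511,0.006],[-0.983,-0.767,0.009]],"delta_rot":[[0,0,-0.0201],[0,0,-0.0401],[0,0,-0.0602]]}
0 {"offset":[[-0.192,-0.328,0.003],[-0.384,-0.656,0.005],[-0.577,-0.983,0.008]],"delta_rot":[[0,0,-0.0184],[0,0,-0.0367],[0,0,-0.0551]]}
0 {"offset":[[-0.069,-0.372,0.003],[-0.138,-0.744,0.006],[-0.138,-0.744,0.006],[-0.138,-0.744,0.006]],"delta_rot":[[0,0,-0.0182],[0,0,-0.0365],[0,0,-0.0365],[0,0,-0.0365]]}
end [ 533.2 -318.4  229.9] 183.9
```

Call:
send_rows:
  offset:
    - [-0.33,-0.015,0]
    - [-0.66,-0.03,0]
    - [-0.98,-0.045,0]
  delta_rot:
    - [0,0,-0.016]
    - [0,0,-0.032]
    - [0,0,-0.048]
  grip: 0.8

```text
time: 37.15
tool_pos: [521.3, 183.3, 233.4]
tcp_rot: [-3.138, -0.001, 1.945]
contact_force: [1.5, 0.4, -0.5]
grip_width: 73.3
finger_force: 0.0
```

Call:
send_rows:
  offset:
    - [-0.33,-0.12,0]
    - [-0.66,-0.24,0]
    - [-0.98,-0.355,0]
  delta_rot:
    - [0,0,-0.017]
    - [0,0,-0.034]
    - [0,0,-0.05]

```text
time: 37.52
tool_pos: [524.1, 58.2, 233.6]
tcp_rot: [-3.139, -0.003, 2.259]
contact_force: [0.8, 0.2, 0.1]
grip_width: 73.4
finger_force: 0.0
```

Call:
send_rows:
  offset:
    - [-0.33,-0.255,0]
    - [-0.66,-0.51,0]
    - [-0.98,-0.765,0]
  delta_rot:
    - [0,0,-0.02]
    - [0,0,-0.04]
    - [0,0,-0.06]

```text
time: 37.9
tool_pos: [527.4, -90.9, 233.6]
tcp_rot: [-3.141, -0.004, 2.636]
contact_force: [0.2, -0.2, 0.9]
grip_width: 73.7
finger_force: 0.0
```

Call:
send_rows:
  offset:
    - [-0.19,-0.33,0]
    - [-0.38,-0.66,0]
    - [-0.58,-0.98,0]
  delta_rot:
    - [0,0,-0.018]
    - [0,0,-0.037]
    - [0,0,-0.055]

```text
time: 38.28
tool_pos: [530.9, -227.3, 233.4]
tcp_rot: [3.14, -0.004, 2.981]
contact_force: [0.9, -0.1, -0.2]
grip_width: 73.5
finger_force: 0.0
```

Call:
send_rows:
  offset:
    - [-0.07,-0.37,0]
    - [-0.14,-0.74,0]
    - [-0.14,-0.74,0]
    - [-0.14,-0.74,0]
    - [-0.14,-0.74,0]
  delta_rot:
    - [0,0,-0.018]
    - [0,0,-0.037]
    - [0,0,-0.037]
    - [0,0,-0.037]
    - [0,0,-0.037]

```text
time: 38.9
tool_pos: [533.9, -315.2, 235.1]
tcp_rot: [3.14, -0.001, -3.072]
contact_force: [-0.6, 0.3, -0.2]
grip_width: 73.6
finger_force: 0.0
```

```bash
python3 - <<'E'
from h import *
o=get_obs();print(o['tool_pos'],o['tcp_rot'],o['joint_positions'])
im,q=cups('wrist',save='w7')
for f,r in q: print(fit('wrist',r,SP[2:]))
im,q=cups('top',save='t7')
cal.cache_clear()
for f,r in q: print(fit('top',r,SP[1:]))
plan((533.2,-318.4,43,183.9),tail=2)
E
```

```text
[ 533.93735153 -315.22043657  235.11175399] [ 3.14043679e+00 -8.68743114e-04 -3.07207512e+00] [-6.56987885e-01  5.15455521e-01  1.22557242e+00  2.91070316e-04
  1.40198190e+00 -2.29735035e+00]
box [168.5 221.9 189.6 248.7] conf 0.88 rgb [117.  76.  60.]
pin [181.3 236.9] [521.8 304.6   0. ]
[(57, np.float64(0.948), array([520.8, 303.1])), (44, np.float64(0.717), array([521.6, 304.2])), (31, np.float64(0.43), array([521.6, 306.4]))]
0 {"offset":[[0.002,-0.004,0.328],[0.004,-0.008,0.656],[0.005,-0.011,0.983]],"delta_rot":[[0,0,0.0],[0,0,0.0001],[0,0,0.0001]]}
0 {"offset":[[0.002,-0.004,0.312],[0.004,-0.008,0.625],[0.004,-0.008,0.625],[0.004,-0.008,0.625]],"delta_rot":[[0,0,0.0001],[0,0,0.0001],[0,0,0.0001],[0,0,0.0001]]}
end [ 533.2 -318.4   43. ] -176.1
```

Call:
send_rows:
  offset:
    - [0.005,-0.02,0.33]
    - [0.005,-0.02,0.66]
    - [0.005,-0.02,0.98]
    - [0.005,-0.02,0.98]
  delta_rot:
    - [0,0,0]
    - [0,0,0]
    - [0,0,0]
    - [0,0,0]

```text
time: 39.7
tool_pos: [532.0, -317.6, 115.3]
tcp_rot: [3.137, -0.005, -3.073]
contact_force: [0.1, -0.1, 0.4]
grip_width: 73.6
finger_force: 0.0
```

Call:
send_rows:
  offset:
    - [0,0,0.2]
    - [0,0,0.4]
    - [0,0,0.63]
    - [0,0,0.63]
    - [0,0,0.63]
  delta_rot:
    - [0,0,0]
    - [0,0,0]
    - [0,0,0]
    - [0,0,0]
    - [0,0,0]

```text
time: 40.33
tool_pos: [534.6, -319.8, 44.7]
tcp_rot: [-3.14, 0.002, -3.073]
contact_force: [-0.9, -0.2, -0.8]
grip_width: 73.2
finger_force: 0.0
```

```bash
python3 - <<'E'
from h import *
o=get_obs();print(o['tool_pos'],o['tcp_rot'],o['contact_force'])
im=snap('wrist','w8'); cv2.imwrite('pics/w8c.png',im[200:480,120:520,::-1])
E
```

```text
[ 534.64414787 -319.75511302   44.66107002] [-3.13951350e+00  2.40849967e-03 -3.07274118e+00] [-0.91986415 -0.18911644 -0.77895364]
```

View pics/w8c.png

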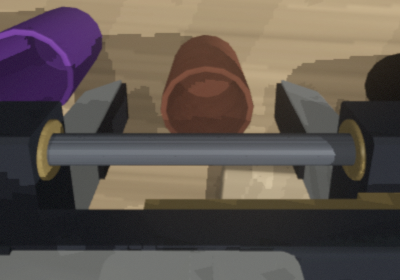

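Call:
send_rows:
  offset:
    - [0,0,0]
    - [0,0,0]
    - [0,0,0]
    - [0,0,0]
    - [0,0,0]
    - [0,0,0]
  delta_rot:
    - [0,0,0]
    - [0,0,0]
    - [0,0,0]
    - [0,0,0]
    - [0,0,0]
    - [0,0,0]
  grip: 0.3

```text
time: 41.12
tool_pos: [533.6, -318.9, 42.6]
tcp_rot: [3.141, 0.0, -3.073]
contact_force: [-1.0, 1.4, 1.6]
grip_width: 42.5
finger_force: 30.0
```

Call:
send_rows:
  offset:
    - [0,0,0]
    - [0,0,0]
    - [0,0,0]
  delta_rot:
    - [0,0,0]
    - [0,0,0]
    - [0,0,0]
  grip: 0.62

```text
time: 41.5
tool_pos: [533.5, -319.0, 42.3]
tcp_rot: [3.141, -0.0, -3.073]
contact_force: [0.5, -0.2, -0.1]
grip_width: 56.9
finger_force: 0.0
```

Call:
send_rows:
  offset:
    - [0,0,0]
    - [0,0,0]
    - [0,0,0]
    - [0,0,0]
    - [0,0,0]
    - [0,0,0]
  delta_rot:
    - [0,0,0.025]
    - [0,0,0.05]
    - [0,0,0.075]
    - [0,0,0.1]
    - [0,0,0.125]
    - [0,0,0.125]

```text
time: 42.25
tool_pos: [533.5, -319.0, 42.5]
tcp_rot: [3.142, -0.0, 2.426]
contact_force: [0.5, -0.5, -0.4]
grip_width: 57.1
finger_force: 0.0
```

Call:
send_rows:
  offset:
    - [0,0,0]
    - [0,0,0]
    - [0,0,0]
    - [0,0,0]
    - [0,0,0]
    - [0,0,0]
    - [0,0,0]
  delta_rot:
    - [0,0,0.025]
    - [0,0,0.05]
    - [0,0,0.075]
    - [0,0,0.1]
    - [0,0,0.125]
    - [0,0,0.125]
    - [0,0,0.125]

```text
time: 43.12
tool_pos: [533.5, -319.0, 42.5]
tcp_rot: [-3.142, -0.0, 1.644]
contact_force: [-0.8, -0.0, 0.3]
grip_width: 57.0
finger_force: 0.0
```

Call:
send_rows:
  offset:
    - [0,0,0]
    - [0,0,0]
    - [0,0,0]
    - [0,0,0]
    - [0,0,0]
  delta_rot:
    - [0,0,0]
    - [0,0,0]
    - [0,0,0]
    - [0,0,0]
    - [0,0,0]
  grip: 0

```text
time: 43.75
tool_pos: [533.5, -318.9, 42.5]
tcp_rot: [-3.142, -0.0, 1.64]
contact_force: [-0.7, 0.6, 0.6]
grip_width: 43.2
finger_force: 30.0
```

Call:
send_rows:
  offset:
    - [0,0,-0.3]
    - [0,0,-0.6]
    - [0,0,-0.9]
    - [0,0,-0.9]
    - [0,0,-0.9]
  delta_rot:
    - [0,0,0]
    - [0,0,0]
    - [0,0,0]
    - [0,0,0]
    - [0,0,0]

```text
time: 44.38
tool_pos: [533.0, -318.5, 149.5]
tcp_rot: [-3.14, -0.001, 1.64]
contact_force: [0.2, 0.5, -1.1]
grip_width: 43.0
finger_force: 30.0
```

Call:
send_rows:
  offset:
    - [0,0,-0.4]
    - [0,0,-0.8]
    - [0,0,-0.8]
    - [0,0,-0.8]
  delta_rot:
    - [0,0,0]
    - [0,0,0]
    - [0,0,0]
    - [0,0,0]

```text
time: 44.88
tool_pos: [532.8, -318.5, 244.2]
tcp_rot: [-3.139, -0.003, 1.64]
contact_force: [-1.1, -0.2, -1.4]
grip_width: 42.9
finger_force: 30.0
```

```bash
python3 - <<'E'
from h import *
o=get_obs();print(o['tool_pos'],o['tcp_rot'],o['grip_width'],o['finger_force'])
plan((519.6,302.3,240,93.9),tail=3,step=45)
E
```

```text
[ 532.83510471 -318.46331136  244.24676746] [-3.13886630e+00 -2.52755142e-03  1.63959463e+00] 42.947402256672966 29.999898467212915
0 {"offset":[[0.328,0.016,0.002],[0.656,0.031,0.004],[0.983,0.047,0.007]],"delta_rot":[[0,0,0.0],[0,0,0.0],[0,0,0.0]]}
0 {"offset":[[0.328,0.016,0.002],[0.656,0.031,0.004],[0.983,0.047,0.007]],"delta_rot":[[0,0,0.0],[0,0,0.0],[0,0,0.0]]}
0 {"offset":[[0.328,0.016,0.002],[0.656,0.031,0.004],[0.983,0.047,0.007]],"delta_rot":[[0,0,0.0],[0,0,0.0],[0,0,0.0]]}
0 {"offset":[[0.328,0.015,0.002],[0.656,0.031,0.004],[0.983,0.046,0.006]],"delta_rot":[[0,0,0.0],[0,0,0.0],[0,0,0.0001]]}
0 {"offset":[[0.328,0.015,0.002],[0.656,0.031,0.004],[0.983,0.046,0.007]],"delta_rot":[[0,0,0.0],[0,0,0.0],[0,0,0.0]]}
0 {"offset":[[0.253,0.012,0.001],[0.253,0.012,0.001],[0.253,0.012,0.001],[0.253,0.012,0.001]],"delta_rot":[[0,0,0.0],[0,0,0.0],[0,0,0.0],[0,0,0.0]]}
end [519.6 302.3 240. ] 93.9
```

Call:
send_rows:
  offset:
    - [0.33,0.016,0]
    - [0.66,0.03,0]
    - [0.98,0.047,0]
  delta_rot:
    - [0,0,0]
    - [0,0,0]
    - [0,0,0]

```text
time: 45.25
tool_pos: [529.9, -199.6, 243.7]
tcp_rot: [-3.137, -0.003, 1.639]
contact_force: [0.1, 0.4, -1.9]
grip_width: 43.0
finger_force: 30.0
```

Call:
send_rows:
  offset:
    - [0.33,0.016,0]
    - [0.66,0.03,0]
    - [0.98,0.047,0]
  delta_rot:
    - [0,0,0]
    - [0,0,0]
    - [0,0,0]

```text
time: 45.62
tool_pos: [527.3, -81.9, 243.9]
tcp_rot: [-3.137, -0.002, 1.64]
contact_force: [0.7, 0.8, -0.4]
grip_width: 43.0
finger_force: 30.0
```

Call:
send_rows:
  offset:
    - [0.33,0.016,0]
    - [0.66,0.03,0]
    - [0.98,0.047,0]
  delta_rot:
    - [0,0,0]
    - [0,0,0]
    - [0,0,0]

```text
time: 46.0
tool_pos: [524.8, 35.5, 244.0]
tcp_rot: [-3.137, -0.001, 1.64]
contact_force: [0.8, 0.1, -1.6]
grip_width: 42.9
finger_force: 30.0
```

Call:
send_rows:
  offset:
    - [0.33,0.016,0]
    - [0.66,0.03,0]
    - [0.98,0.047,0]
  delta_rot:
    - [0,0,0]
    - [0,0,0]
    - [0,0,0]

```text
time: 46.38
tool_pos: [522.4, 153.0, 243.9]
tcp_rot: [-3.137, 0.0, 1.64]
contact_force: [0.6, -0.2, -0.8]
grip_width: 43.2
finger_force: 30.0
```

Call:
send_rows:
  offset:
    - [0.33,0.016,0]
    - [0.66,0.03,0]
    - [0.98,0.047,0]
  delta_rot:
    - [0,0,0]
    - [0,0,0]
    - [0,0,0]

```text
time: 46.75
tool_pos: [520.1, 270.5, 243.7]
tcp_rot: [-3.137, 0.001, 1.64]
contact_force: [0.2, -0.4, -0.8]
grip_width: 43.3
finger_force: 30.0
```

Call:
send_rows:
  offset:
    - [0.253,0.012,0]
    - [0.253,0.012,0]
    - [0.253,0.012,0]
    - [0.253,0.012,0]
    - [0.253,0.012,0]
    - [0.253,0.012,0]
  delta_rot:
    - [0,0,0]
    - [0,0,0]
    - [0,0,0]
    - [0,0,0]
    - [0,0,0]
    - [0,0,0]

```text
time: 47.5
tool_pos: [520.8, 299.5, 246.7]
tcp_rot: [3.141, -0.0, 1.639]
contact_force: [0.2, 0.2, -1.4]
grip_width: 42.7
finger_force: 30.0
```

Call:
send_rows:
  offset:
    - [0,0,0.2]
    - [0,0,0.4]
    - [0,0,0.6]
    - [0,0,0.8]
    - [0,0,0.8]
    - [0,0,0.8]
    - [0,0,0.8]
  delta_rot:
    - [0,0,0]
    - [0,0,0]
    - [0,0,0]
    - [0,0,0]
    - [0,0,0]
    - [0,0,0]
    - [0,0,0]

```text
time: 48.38
tool_pos: [521.2, 300.2, 151.9]
tcp_rot: [3.139, -0.001, 1.64]
contact_force: [-1.1, -0.2, -0.8]
grip_width: 43.0
finger_force: 30.0
```

Call:
send_rows:
  offset:
    - [0.015,0,0.25]
    - [0.015,0,0.4]
    - [0.015,0,0.4]
    - [0.015,0,0.4]
    - [0.015,0,0.4]
    - [0.015,0,0.4]
  delta_rot:
    - [0,0,0]
    - [0,0,0]
    - [0,0,0]
    - [0,0,0]
    - [0,0,0]
    - [0,0,0]

```text
time: 49.12
tool_pos: [520.8, 301.9, 103.3]
tcp_rot: [3.14, -0.0, 1.64]
contact_force: [-1.0, 0.5, -1.4]
grip_width: 42.6
finger_force: 30.0
```

Call:
send_rows:
  offset:
    - [0,0,0]
    - [0,0,0]
    - [0,0,0]
  delta_rot:
    - [0,0,0]
    - [0,0,0]
    - [0,0,0]

```text
time: 49.5
tool_pos: [520.4, 301.8, 102.5]
tcp_rot: [-3.142, -0.0, 1.64]
contact_force: [-0.3, 0.1, -0.9]
grip_width: 42.9
finger_force: 30.0
```

Call:
send_rows:
  offset:
    - [0.004,-0.007,0.08]
    - [0.004,-0.007,0.16]
    - [0.004,-0.007,0.23]
    - [0.004,-0.007,0.23]
    - [0.004,-0.007,0.23]
  delta_rot:
    - [0,0,0]
    - [0,0,0]
    - [0,0,0]
    - [0,0,0]
    - [0,0,0]

```text
time: 50.12
tool_pos: [519.7, 302.3, 75.0]
tcp_rot: [3.141, -0.0, 1.64]
contact_force: [-0.6, 0.7, -0.4]
grip_width: 42.8
finger_force: 30.0
```

Call:
send_rows:
  offset:
    - [0,0,0.04]
    - [0,0,0.08]
    - [0,0,0.12]
    - [0,0,0.12]
    - [0,0,0.12]
  delta_rot:
    - [0,0,0]
    - [0,0,0]
    - [0,0,0]
    - [0,0,0]
    - [0,0,0]

```text
time: 50.75
tool_pos: [519.6, 302.2, 60.6]
tcp_rot: [3.141, -0.0, 1.64]
contact_force: [0.5, 0.1, -1.3]
grip_width: 43.2
finger_force: 30.0
```

Call:
send_rows:
  offset:
    - [0,0,0.005]
    - [0,0,0.01]
    - [0,0,0.01]
  delta_rot:
    - [0,0,0]
    - [0,0,0]
    - [0,0,0]

```text
time: 51.12
tool_pos: [519.6, 302.2, 59.3]
tcp_rot: [3.142, -0.0, 1.64]
contact_force: [0.1, -0.7, -0.7]
grip_width: 43.0
finger_force: 30.0
```

Call:
send_rows:
  offset:
    - [0,0,0]
    - [0,0,0]
    - [0,0,0]
    - [0,0,0]
  delta_rot:
    - [0,0,0]
    - [0,0,0]
    - [0,0,0]
    - [0,0,0]
  grip: 0.65

```text
time: 51.62
tool_pos: [519.6, 302.2, 59.4]
tcp_rot: [3.141, -0.0, 1.64]
contact_force: [-0.4, -0.6, -0.4]
grip_width: 59.5
finger_force: 0.0
```

Call:
send_rows:
  offset:
    - [0,0,-0.2]
    - [0,0,-0.5]
    - [0,0,-0.9]
    - [0,0,-0.9]
  delta_rot:
    - [0,0,0]
    - [0,0,0]
    - [0,0,0]
    - [0,0,0]

```text
time: 52.12
tool_pos: [521.7, 303.2, 171.7]
tcp_rot: [3.133, -0.003, 1.64]
contact_force: [-0.7, -0.1, -1.1]
grip_width: 59.7
finger_force: 0.0
```

Call:
send_rows:
  offset:
    - [0,0,-0.4]
    - [0,0,-0.7]
    - [0,0,-0.7]
    - [0,0,-0.7]
  delta_rot:
    - [0,0,0]
    - [0,0,0]
    - [0,0,0]
    - [0,0,0]

```text
time: 52.62
tool_pos: [519.0, 301.9, 249.8]
tcp_rot: [-3.139, 0.001, 1.64]
contact_force: [-0.9, 0.9, -0.7]
grip_width: 60.2
finger_force: 0.0
```

```bash
python3 - <<'E'
from h import *
o=get_obs();print(o['tool_pos'],o['tcp_rot'])
im=snap('wrist','w9')
for f in finder.pinpoint('cup4','wrist'): print(f['uv'],f['confidence'],unproj('wrist',f['uv'],15))
plan((424.8,-130.8,245,183.9),tail=3,step=45)
E
```

```text
[518.99226671 301.93741645 249.8170246 ] [-3.13937588e+00  6.91261042e-04  1.63958876e+00]
[320.2, 201.4] 0.72 [517.84581647 304.89987413  15.        ]
[322.4, 199.6] 0.72 [520.18450524 307.13116858  15.        ]
0 {"offset":[[-0.328,-0.095,0.003],[-0.656,-0.191,0.007],[-0.983,-0.286,0.01]],"delta_rot":[[0,0,-0.0231],[0,0,-0.0462],[0,0,-0.0693]]}
0 {"offset":[[-0.246,-0.215,0.003],[-0.492,-0.43,0.007],[-0.737,-0.645,0.01],[-0.983,-0.859,0.013]],"delta_rot":[[0,0,-0.0221],[0,0,-0.0442],[0,0,-0.0663],[0,0,-0.0884]]}
0 {"offset":[[-0.1,-0.328,0.003],[-0.201,-0.656,0.007],[-0.301,-0.983,0.01]],"delta_rot":[[0,0,-0.0232],[0,0,-0.0464],[0,0,-0.0697]]}
0 {"offset":[[0.047,-0.33,0.004],[0.047,-0.33,0.004],[0.047,-0.33,0.004],[0.047,-0.33,0.004]],"delta_rot":[[0,0,-0.0225],[0,0,-0.0225],[0,0,-0.0225],[0,0,-0.0225]]}
end [ 424.8 -130.8  245. ] 183.9
```

Call:
send_rows:
  offset:
    - [-0.33,-0.095,0]
    - [-0.66,-0.19,0]
    - [-0.98,-0.286,0]
  delta_rot:
    - [0,0,-0.023]
    - [0,0,-0.046]
    - [0,0,-0.069]

```text
time: 53.1
tool_pos: [492.5, 181.2, 249.9]
tcp_rot: [-3.139, -0.001, 2.078]
contact_force: [0.3, 0.8, -0.2]
grip_width: 59.5
finger_force: 0.0
```

Call:
send_rows:
  offset:
    - [-0.25,-0.215,0]
    - [-0.49,-0.43,0]
    - [-0.74,-0.645,0]
    - [-0.98,-0.86,0]
  delta_rot:
    - [0,0,-0.022]
    - [0,0,-0.044]
    - [0,0,-0.066]
    - [0,0,-0.088]

```text
time: 53.6
tool_pos: [458.7, 28.6, 250.2]
tcp_rot: [-3.141, -0.002, 2.631]
contact_force: [0.1, 0.8, -0.1]
grip_width: 59.7
finger_force: 0.0
```

Call:
send_rows:
  offset:
    - [-0.1,-0.33,0]
    - [-0.2,-0.66,0]
    - [-0.3,-0.98,0]
  delta_rot:
    - [0,0,-0.023]
    - [0,0,-0.046]
    - [0,0,-0.07]

```text
time: 53.98
tool_pos: [432.0, -91.4, 250.3]
tcp_rot: [3.141, -0.002, 3.071]
contact_force: [-0.2, -0.6, 0.4]
grip_width: 59.5
finger_force: 0.0
```

Call:
send_rows:
  offset:
    - [0.045,-0.33,0]
    - [0.045,-0.33,0]
    - [0.045,-0.33,0]
    - [0.045,-0.33,0]
    - [0.045,-0.33,0]
  delta_rot:
    - [0,0,-0.023]
    - [0,0,-0.023]
    - [0,0,-0.023]
    - [0,0,-0.023]
    - [0,0,-0.023]

```text
time: 54.6
tool_pos: [424.7, -128.5, 251.2]
tcp_rot: [3.141, -0.0, -3.072]
contact_force: [0.3, -0.3, 0.5]
grip_width: 59.4
finger_force: 0.0
```

```bash
python3 - <<'E'
from h import *
o=get_obs();print(o['tool_pos'],o['tcp_rot'])
im,q=cups('wrist',save='w10')
for f,r in q: print(fit('wrist',r,SP[3:]))
im=snap('top','t10'); cv2.imwrite('pics/t10c.png',cv2.resize(im[160:300,110:460,::-1],None,fx=2.2,fy=2.2,interpolation=cv2.INTER_CUBIC))
plan((424.8,-130.8,47,183.9),tail=2)
E
```

```text
[ 424.72891702 -128.53076835  251.21367383] [ 3.14132025e+00 -6.96895455e-05 -3.07177689e+00]
box [305.3 192.3 336.8 230.3] conf 0.56 rgb [109.  74.  57.]
[(31, np.float64(0.84), array([ 423.1, -130.6]))]
0 {"offset":[[-0.0,-0.003,0.328],[-0.0,-0.006,0.656],[-0.0,-0.008,0.983]],"delta_rot":[[0,0,0.0],[0,0,0.0001],[0,0,0.0001]]}
0 {"offset":[[-0.0,-0.003,0.36],[-0.0,-0.007,0.72],[-0.0,-0.007,0.72],[-0.0,-0.007,0.72]],"delta_rot":[[0,0,0.0],[0,0,0.0001],[0,0,0.0001],[0,0,0.0001]]}
end [ 424.8 -130.8   47. ] -176.1
```

View pics/t10c.png

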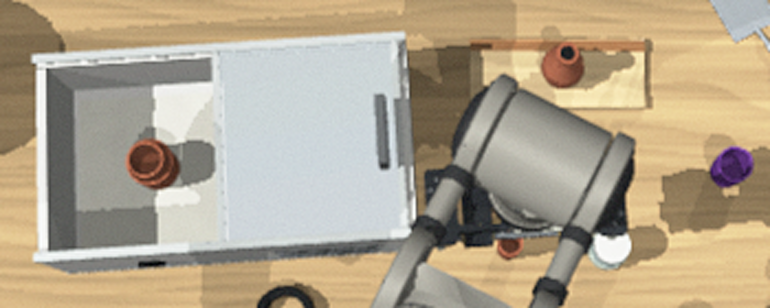

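Call:
send_rows:
  offset:
    - [0.005,-0.01,0.33]
    - [0.005,-0.01,0.66]
    - [0.005,-0.01,0.98]
    - [0.005,-0.01,0.98]
  delta_rot:
    - [0,0,0]
    - [0,0,0]
    - [0,0,0]
    - [0,0,0]

```text
time: 55.3
tool_pos: [422.5, -129.7, 131.9]
tcp_rot: [3.139, -0.005, -3.073]
contact_force: [0.5, -0.0, -0.0]
grip_width: 59.9
finger_force: 0.0
```

Call:
send_rows:
  offset:
    - [0,0,0.25]
    - [0,0,0.5]
    - [0,0,0.72]
    - [0,0,0.72]
    - [0,0,0.72]
    - [0,0,0.72]
  delta_rot:
    - [0,0,0]
    - [0,0,0]
    - [0,0,0]
    - [0,0,0]
    - [0,0,0]
    - [0,0,0]

```text
time: 56.05
tool_pos: [425.0, -131.1, 48.7]
tcp_rot: [-3.14, 0.002, -3.073]
contact_force: [-0.2, 0.4, -0.3]
grip_width: 59.8
finger_force: 0.0
```

Call:
send_rows:
  offset:
    - [0,0,0]
    - [0,0,0]
    - [0,0,0]
    - [0,0,0]
    - [0,0,0]
    - [0,0,0]
  delta_rot:
    - [0,0,0]
    - [0,0,0]
    - [0,0,0]
    - [0,0,0]
    - [0,0,0]
    - [0,0,0]
  grip: 0.2

```text
time: 56.8
tool_pos: [424.1, -130.6, 47.3]
tcp_rot: [3.141, 0.0, -3.073]
contact_force: [0.0, 0.1, 1.1]
grip_width: 29.1
finger_force: 30.0
```

Call:
send_rows:
  offset:
    - [0,0,0]
    - [0,0,0]
    - [0,0,0]
  delta_rot:
    - [0,0,0]
    - [0,0,0]
    - [0,0,0]
  grip: 0.5

```text
time: 57.18
tool_pos: [424.0, -130.6, 47.2]
tcp_rot: [3.141, -0.0, -3.073]
contact_force: [-0.5, -0.1, 0.4]
grip_width: 45.1
finger_force: 0.0
```

Call:
send_rows:
  offset:
    - [0,0,0]
    - [0,0,0]
    - [0,0,0]
    - [0,0,0]
    - [0,0,0]
    - [0,0,0]
  delta_rot:
    - [0,0,0.025]
    - [0,0,0.05]
    - [0,0,0.075]
    - [0,0,0.1]
    - [0,0,0.125]
    - [0,0,0.125]

```text
time: 57.92
tool_pos: [424.0, -130.6, 47.3]
tcp_rot: [3.142, -0.0, 2.426]
contact_force: [0.1, 0.3, 0.8]
grip_width: 46.0
finger_force: 0.0
```

Call:
send_rows:
  offset:
    - [0,0,0]
    - [0,0,0]
    - [0,0,0]
    - [0,0,0]
    - [0,0,0]
    - [0,0,0]
    - [0,0,0]
  delta_rot:
    - [0,0,0.025]
    - [0,0,0.05]
    - [0,0,0.075]
    - [0,0,0.1]
    - [0,0,0.125]
    - [0,0,0.125]
    - [0,0,0.125]

```text
time: 58.8
tool_pos: [424.0, -130.6, 47.3]
tcp_rot: [3.142, -0.0, 1.644]
contact_force: [0.3, 0.4, -0.1]
grip_width: 45.7
finger_force: 0.0
```

Call:
send_rows:
  offset:
    - [0,0,0]
    - [0,0,0]
    - [0,0,0]
    - [0,0,0]
    - [0,0,0]
  delta_rot:
    - [0,0,0]
    - [0,0,0]
    - [0,0,0]
    - [0,0,0]
    - [0,0,0]
  grip: 0

```text
time: 59.42
tool_pos: [424.0, -130.6, 47.3]
tcp_rot: [-3.142, -0.0, 1.64]
contact_force: [0.1, -0.4, 0.8]
grip_width: 28.8
finger_force: 30.0
```

Call:
send_rows:
  offset:
    - [0,0,-0.3]
    - [0,0,-0.6]
    - [0,0,-0.9]
    - [0,0,-0.9]
    - [0,0,-0.9]
  delta_rot:
    - [0,0,0]
    - [0,0,0]
    - [0,0,0]
    - [0,0,0]
    - [0,0,0]

```text
time: 60.05
tool_pos: [423.6, -130.4, 154.6]
tcp_rot: [-3.141, -0.001, 1.64]
contact_force: [0.2, -0.2, -1.5]
grip_width: 29.2
finger_force: 30.0
```

Call:
send_rows:
  offset:
    - [0,0,-0.4]
    - [0,0,-0.8]
    - [0,0,-0.8]
    - [0,0,-0.8]
  delta_rot:
    - [0,0,0]
    - [0,0,0]
    - [0,0,0]
    - [0,0,0]

```text
time: 60.55
tool_pos: [423.3, -130.3, 249.6]
tcp_rot: [-3.139, -0.002, 1.64]
contact_force: [-0.2, 0.2, -1.2]
grip_width: 29.1
finger_force: 30.0
```

```bash
python3 - <<'E'
from h import *
o=get_obs();print(o['tool_pos'],o['tcp_rot'],o['grip_width'],o['finger_force'])
plan((519.6,302.3,250,93.9),tail=3,step=45)
E
```

```text
[ 423.29590027 -130.28020477  249.56958354] [-3.13891866e+00 -1.72727017e-03  1.63956836e+00] 29.12669231979928 29.99982083672421
0 {"offset":[[0.328,0.097,-0.0],[0.656,0.194,-0.001],[0.983,0.291,-0.001]],"delta_rot":[[0,0,0.0],[0,0,0.0],[0,0,0.0]]}
0 {"offset":[[0.328,0.097,-0.0],[0.656,0.194,-0.001],[0.983,0.291,-0.001]],"delta_rot":[[0,0,0.0],[0,0,0.0],[0,0,0.0]]}
0 {"offset":[[0.328,0.097,-0.0],[0.656,0.194,-0.001],[0.983,0.291,-0.001]],"delta_rot":[[0,0,0.0],[0,0,0.0],[0,0,0.0001]]}
0 {"offset":[[0.296,0.087,-0.0],[0.592,0.175,-0.001],[0.592,0.175,-0.001],[0.592,0.175,-0.001],[0.592,0.175,-0.001]],"delta_rot":[[0,0,0.0],[0,0,0.0],[0,0,0.0],[0,0,0.0],[0,0,0.0]]}
end [519.6 302.3 250. ] 93.9
```

Call:
send_rows:
  offset:
    - [0.33,0.097,0]
    - [0.66,0.194,0]
    - [0.98,0.291,0]
  delta_rot:
    - [0,0,0]
    - [0,0,0]
    - [0,0,0]

```text
time: 60.92
tool_pos: [450.0, -9.6, 249.0]
tcp_rot: [-3.137, -0.001, 1.639]
contact_force: [0.0, -1.3, -0.3]
grip_width: 28.9
finger_force: 30.0
```

Call:
send_rows:
  offset:
    - [0.33,0.097,0]
    - [0.66,0.194,0]
    - [0.98,0.291,0]
  delta_rot:
    - [0,0,0]
    - [0,0,0]
    - [0,0,0]

```text
time: 61.3
tool_pos: [476.7, 110.1, 248.9]
tcp_rot: [-3.137, -0.0, 1.64]
contact_force: [-0.2, 0.1, -1.2]
grip_width: 29.1
finger_force: 30.0
```

Call:
send_rows:
  offset:
    - [0.33,0.097,0]
    - [0.66,0.194,0]
    - [0.98,0.291,0]
  delta_rot:
    - [0,0,0]
    - [0,0,0]
    - [0,0,0]

```text
time: 61.68
tool_pos: [503.6, 229.6, 248.6]
tcp_rot: [-3.137, 0.001, 1.64]
contact_force: [1.2, -0.8, -0.2]
grip_width: 29.2
finger_force: 30.0
```

Call:
send_rows:
  offset:
    - [0.3,0.087,0]
    - [0.6,0.175,0]
    - [0.6,0.175,0]
    - [0.6,0.175,0]
    - [0.6,0.175,0]
    - [0.6,0.175,0]
  delta_rot:
    - [0,0,0]
    - [0,0,0]
    - [0,0,0]
    - [0,0,0]
    - [0,0,0]
    - [0,0,0]

```text
time: 62.42
tool_pos: [520.4, 300.9, 251.4]
tcp_rot: [3.142, 0.0, 1.638]
contact_force: [-0.4, -0.4, -0.6]
grip_width: 29.1
finger_force: 30.0
```

Call:
send_rows:
  offset:
    - [0,0,0.2]
    - [0,0,0.4]
    - [0,0,0.6]
    - [0,0,0.8]
    - [0,0,0.8]
    - [0,0,0.8]
    - [0,0,0.8]
    - [0,0,0.8]
  delta_rot:
    - [0,0,0]
    - [0,0,0]
    - [0,0,0]
    - [0,0,0]
    - [0,0,0]
    - [0,0,0]
    - [0,0,0]
    - [0,0,0]

```text
time: 63.42
tool_pos: [520.7, 301.9, 156.3]
tcp_rot: [3.14, -0.001, 1.64]
contact_force: [0.2, 0.0, -0.4]
grip_width: 28.9
finger_force: 30.0
```

Call:
send_rows:
  offset:
    - [0,0,0.1]
    - [0,0,0.2]
    - [0,0,0.2]
    - [0,0,0.2]
    - [0,0,0.2]
    - [0,0,0.2]
  delta_rot:
    - [0,0,0]
    - [0,0,0]
    - [0,0,0]
    - [0,0,0]
    - [0,0,0]
    - [0,0,0]

```text
time: 64.18
tool_pos: [520.5, 301.9, 131.7]
tcp_rot: [3.141, -0.0, 1.64]
contact_force: [-0.8, -0.6, -1.6]
grip_width: 29.3
finger_force: 30.0
```

Call:
send_rows:
  offset:
    - [0.003,-0.006,0.08]
    - [0.003,-0.006,0.15]
    - [0.003,-0.006,0.22]
    - [0.003,-0.006,0.28]
    - [0.003,-0.006,0.28]
    - [0.003,-0.006,0.28]
  delta_rot:
    - [0,0,0]
    - [0,0,0]
    - [0,0,0]
    - [0,0,0]
    - [0,0,0]
    - [0,0,0]

```text
time: 64.92
tool_pos: [519.7, 302.2, 97.9]
tcp_rot: [3.141, -0.0, 1.64]
contact_force: [0.1, 0.5, -0.8]
grip_width: 29.6
finger_force: 30.0
```

Call:
send_rows:
  offset:
    - [0,0,0.05]
    - [0,0,0.1]
    - [0,0,0.15]
    - [0,0,0.19]
    - [0,0,0.19]
    - [0,0,0.19]
  delta_rot:
    - [0,0,0]
    - [0,0,0]
    - [0,0,0]
    - [0,0,0]
    - [0,0,0]
    - [0,0,0]

```text
time: 65.68
tool_pos: [519.7, 302.2, 75.0]
tcp_rot: [3.141, -0.0, 1.64]
contact_force: [-0.6, 0.1, -0.7]
grip_width: 29.1
finger_force: 30.0
```

Lower 1.5 mm more, release, lift, check.

Call:
send_rows:
  offset:
    - [0,0,0.006]
    - [0,0,0.012]
    - [0,0,0.012]
  delta_rot:
    - [0,0,0]
    - [0,0,0]
    - [0,0,0]

```text
time: 66.05
tool_pos: [519.5, 302.1, 73.5]
tcp_rot: [3.142, -0.0, 1.64]
contact_force: [-0.0, -0.7, -0.6]
grip_width: 29.1
finger_force: 30.0
```

Call:
send_rows:
  offset:
    - [0,0,0]
    - [0,0,0]
    - [0,0,0]
    - [0,0,0]
  delta_rot:
    - [0,0,0]
    - [0,0,0]
    - [0,0,0]
    - [0,0,0]
  grip: 0.5

```text
time: 66.55
tool_pos: [519.6, 302.2, 73.6]
tcp_rot: [3.141, -0.0, 1.64]
contact_force: [0.1, -0.1, 0.7]
grip_width: 45.8
finger_force: 0.0
```

Call:
send_rows:
  offset:
    - [0,0,-0.2]
    - [0,0,-0.5]
    - [0,0,-0.9]
    - [0,0,-0.9]
  delta_rot:
    - [0,0,0]
    - [0,0,0]
    - [0,0,0]
    - [0,0,0]

```text
time: 67.05
tool_pos: [521.6, 303.0, 185.9]
tcp_rot: [3.133, -0.003, 1.64]
contact_force: [-0.3, 0.3, -0.8]
grip_width: 46.1
finger_force: 0.0
```

Call:
send_rows:
  offset:
    - [0,0,-0.4]
    - [0,0,-0.6]
    - [0,0,-0.6]
    - [0,0,-0.6]
  delta_rot:
    - [0,0,0]
    - [0,0,0]
    - [0,0,0]
    - [0,0,0]

```text
time: 67.55
tool_pos: [518.9, 301.8, 251.6]
tcp_rot: [-3.139, 0.001, 1.64]
contact_force: [-0.7, -0.3, -0.0]
grip_width: 46.3
finger_force: 0.0
```

```bash
python3 - <<'E'
from h import *
o=get_obs();print(o['tool_pos'],o['tcp_rot'],o['joint_positions'])
plan((538,19.5,245,183.9),tail=3,step=45)
E
```

```text
[518.89506026 301.80671886 251.61232385] [-3.13885381e+00  9.07314648e-04  1.63957375e+00] [3.99169529e-01 4.68429790e-01 1.25827475e+00 3.06362879e-05
 1.41777317e+00 3.30388631e-01]
0 {"offset":[[-0.197,-0.0,0.005],[-0.393,-0.0,0.009],[-0.59,-0.001,0.014],[-0.787,-0.001,0.018],[-0.983,-0.001,0.023]],"delta_rot":[[0,0,-0.0208],[0,0,-0.0417],[0,0,-0.0625],[0,0,-0.0834],[0,0,-0.1042]]}
0 {"offset":[[-0.164,-0.126,0.005],[-0.328,-0.252,0.01],[-0.492,-0.378,0.014],[-0.656,-0.505,0.019],[-0.819,-0.631,0.024],[-0.983,-0.757,0.029]],"delta_rot":[[0,0,-0.0219],[0,0,-0.0438],[0,0,-0.0657],[0,0,-0.0877],[0,0,-0.1096],[0,0,-0.1315]]}
0 {"offset":[[-0.012,-0.134,0.003],[-0.012,-0.134,0.003],[-0.012,-0.134,0.003],[-0.012,-0.134,0.003]],"delta_rot":[[0,0,-0.0142],[0,0,-0.0142],[0,0,-0.0142],[0,0,-0.0142]]}
end [538.   19.5 245. ] 183.9
```

Call:
send_rows:
  offset:
    - [-0.2,0,0]
    - [-0.4,0,0]
    - [-0.6,0,0]
    - [-0.8,0,0]
    - [-0.98,0,0]
  delta_rot:
    - [0,0,-0.021]
    - [0,0,-0.042]
    - [0,0,-0.063]
    - [0,0,-0.084]
    - [0,0,-0.104]

```text
time: 68.18
tool_pos: [526.9, 183.8, 251.4]
tcp_rot: [-3.139, -0.002, 2.297]
contact_force: [1.2, 0.5, -0.5]
grip_width: 46.1
finger_force: 0.0
```

Call:
send_rows:
  offset:
    - [-0.16,-0.126,0]
    - [-0.33,-0.25,0]
    - [-0.49,-0.38,0]
    - [-0.66,-0.5,0]
    - [-0.82,-0.63,0]
    - [-0.98,-0.757,0]
  delta_rot:
    - [0,0,-0.022]
    - [0,0,-0.044]
    - [0,0,-0.066]
    - [0,0,-0.088]
    - [0,0,-0.11]
    - [0,0,-0.132]

```text
time: 68.92
tool_pos: [536.4, 35.7, 251.5]
tcp_rot: [3.141, -0.004, 3.127]
contact_force: [-0.1, 0.4, -0.5]
grip_width: 46.0
finger_force: 0.0
```

Call:
send_rows:
  offset:
    - [-0.012,-0.134,0]
    - [-0.012,-0.134,0]
    - [-0.012,-0.134,0]
    - [-0.012,-0.134,0]
  delta_rot:
    - [0,0,-0.014]
    - [0,0,-0.014]
    - [0,0,-0.014]
    - [0,0,-0.014]

```text
time: 69.42
tool_pos: [538.2, 21.2, 253.1]
tcp_rot: [3.141, -0.001, -3.073]
contact_force: [0.7, 0.7, -0.4]
grip_width: 45.9
finger_force: 0.0
```

```bash
python3 - <<'E'
from h import *
o=get_obs();print(o['tool_pos'],o['tcp_rot'])
im=snap('top','t11'); a=cv2.resize(im[165:295,110:260,::-1],None,fx=3,fy=3,interpolation=cv2.INTER_CUBIC)
s=snap('side','s11'); b=cv2.resize(s[230:445,180:360,::-1],None,fx=1.8,fy=1.8,interpolation=cv2.INTER_CUBIC)
h=max(a.shape[0],b.shape[0]); pad=lambda m:cv2.copyMakeBorder(m,0,h-m.shape[0],0,0,cv2.BORDER_CONSTANT)
cv2.imwrite('pics/n11.png',np.hstack([pad(a),pad(b)]))
for f in finder.pinpoint('door_grip','wrist')[:1] if snap('wrist','w11') is not None else []: print(f['uv'],f['confidence'],unproj('wrist',f['uv'],165))
E
```

```text
[538.17520003  21.16824569 253.09892308] [ 3.14121079e+00 -5.96811234e-04 -3.07286964e+00]
[319.7, 240.3] 0.63 [535.84752091  20.04783326 165.        ]
```

View pics/n11.png

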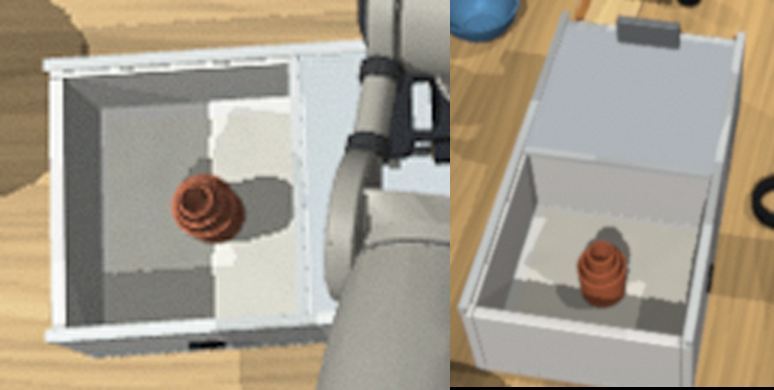

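Call:
send_rows:
  offset:
    - [0,0,0.3]
    - [0,0,0.6]
    - [0,0,0.98]
    - [0,0,0.98]
    - [0,0,0.98]
    - [0,0,0.98]
  delta_rot:
    - [0,0,0]
    - [0,0,0]
    - [0,0,0]
    - [0,0,0]
    - [0,0,0]
    - [0,0,0]

```text
time: 70.38
tool_pos: [539.6, 20.3, 137.9]
tcp_rot: [-3.141, 0.004, -3.073]
contact_force: [-0.1, 0.2, 0.6]
grip_width: 45.5
finger_force: 0.0
```

Call:
send_rows:
  offset:
    - [0,0,0]
    - [0,0,0]
    - [0,0,0]
    - [0,0,0]
    - [0,0,0]
    - [0,0,0]
  delta_rot:
    - [0,0,0]
    - [0,0,0]
    - [0,0,0]
    - [0,0,0]
    - [0,0,0]
    - [0,0,0]
  grip: 0

```text
time: 71.12
tool_pos: [538.4, 20.3, 135.9]
tcp_rot: [-3.142, 0.0, -3.073]
contact_force: [-0.3, -0.4, 1.3]
grip_width: 11.8
finger_force: 30.0
```

Call:
send_rows:
  offset:
    - [0,0.2,0]
    - [0,0.4,0]
    - [0,0.6,0]
    - [0,0.8,0]
    - [0,0.8,0]
  delta_rot:
    - [0,0,0]
    - [0,0,0]
    - [0,0,0]
    - [0,0,0]
    - [0,0,0]

```text
time: 71.75
tool_pos: [531.3, 117.6, 135.9]
tcp_rot: [3.141, -0.0, -3.071]
contact_force: [-2.9, 1.2, 2.7]
grip_width: 12.0
finger_force: 30.0
```

Call:
send_rows:
  offset:
    - [0,0.2,0]
    - [0,0.4,0]
    - [0,0.6,0]
    - [0,0.75,0]
    - [0,0.75,0]
  delta_rot:
    - [0,0,0]
    - [0,0,0]
    - [0,0,0]
    - [0,0,0]
    - [0,0,0]

```text
time: 72.38
tool_pos: [524.8, 206.7, 135.9]
tcp_rot: [3.141, -0.001, -3.072]
contact_force: [-5.2, 0.7, 3.7]
grip_width: 12.2
finger_force: 30.0
```

Moved 186.6; about 18 mm left.

Call:
send_rows:
  offset:
    - [0,0.05,0]
    - [0,0.1,0]
    - [0,0.12,0]
    - [0,0.12,0]
  delta_rot:
    - [0,0,0]
    - [0,0,0]
    - [0,0,0]
    - [0,0,0]

```text
time: 72.88
tool_pos: [523.9, 219.9, 135.9]
tcp_rot: [3.142, -0.002, -3.073]
contact_force: [-5.9, 0.1, 5.0]
grip_width: 12.1
finger_force: 30.0
```

Call:
send_rows:
  offset:
    - [0,0.02,0]
    - [0,0.035,0]
    - [0,0.035,0]
  delta_rot:
    - [0,0,0]
    - [0,0,0]
    - [0,0,0]

```text
time: 73.25
tool_pos: [523.6, 223.8, 135.9]
tcp_rot: [-3.141, -0.002, -3.073]
contact_force: [-5.4, -0.6, 5.1]
grip_width: 11.7
finger_force: 30.0
```

Call:
send_rows:
  offset:
    - [0,0.015,0]
    - [0,0.03,0]
    - [0,0.03,0]
  delta_rot:
    - [0,0,0]
    - [0,0,0]
    - [0,0,0]

```text
time: 73.62
tool_pos: [523.6, 224.3, 135.9]
tcp_rot: [-3.136, -0.003, -3.073]
contact_force: [-5.8, -14.5, 7.1]
grip_width: 11.9
finger_force: 30.0
```

Call:
send_rows:
  offset:
    - [0,0.02,0]
    - [0,0.035,0]
    - [0,0.035,0]
  delta_rot:
    - [0,0,0]
    - [0,0,0]
    - [0,0,0]

```text
time: 74.0
tool_pos: [523.5, 224.3, 135.8]
tcp_rot: [-3.13, -0.004, -3.074]
contact_force: [-4.4, -30.9, 8.9]
grip_width: 12.1
finger_force: 30.0
```

Call:
send_rows:
  offset:
    - [0,-0.05,0]
    - [0,-0.05,0]
  delta_rot:
    - [0,0,0]
    - [0,0,0]

```text
time: 74.25
tool_pos: [523.6, 224.3, 135.9]
tcp_rot: [-3.14, -0.002, -3.074]
contact_force: [-5.8, -4.4, 4.7]
grip_width: 12.0
finger_force: 30.0
```

Call:
send_rows:
  offset:
    - [0,0,0]
    - [0,0,0]
    - [0,0,0]
    - [0,0,0]
    - [0,0,0]
  delta_rot:
    - [0,0,0]
    - [0,0,0]
    - [0,0,0]
    - [0,0,0]
    - [0,0,0]
  grip: 0.6

```text
time: 74.88
tool_pos: [524.2, 226.4, 135.9]
tcp_rot: [3.141, 0.0, -3.073]
contact_force: [0.5, 0.0, 0.4]
grip_width: 53.8
finger_force: 0.0
```

Call:
send_rows:
  offset:
    - [0,0,-0.3]
    - [0,0,-0.6]
    - [0,0,-0.95]
    - [0,0,-0.95]
    - [0,0,-0.95]
  delta_rot:
    - [0,0,0]
    - [0,0,0]
    - [0,0,0]
    - [0,0,0]
    - [0,0,0]

```text
time: 75.5
tool_pos: [523.8, 226.3, 249.2]
tcp_rot: [-3.141, -0.001, -3.073]
contact_force: [0.1, -0.6, -0.3]
grip_width: 55.1
finger_force: 0.0
```

```bash
python3 - <<'E'
from h import *
o=get_obs();print(o['time'],o['tool_pos'])
snap('wrist','w12')
for f in finder.pinpoint('door_grip','wrist')[:1]: print(f['uv'],f['confidence'],unproj('wrist',f['uv'],165))
s=snap('side','s12')
E
```

```text
75.5 [523.77497758 226.25450948 249.23798432]
[319.2, 242.9] 0.82 [521.24159025 224.98585668 165.        ]
```

View pics/s12.png

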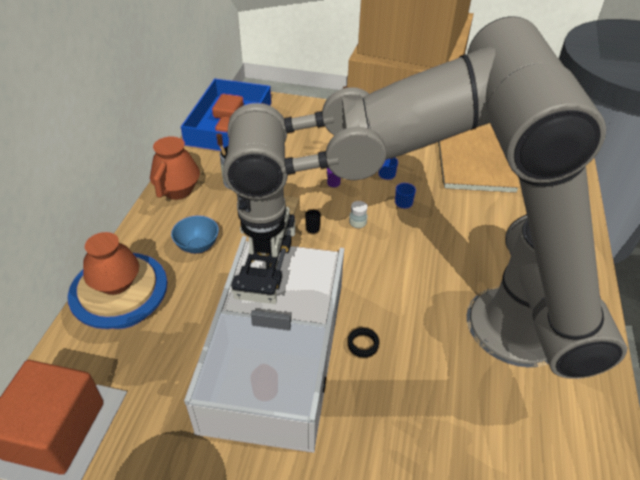

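```bash
python3 -c "
from h import *
print(ticket.close_job())"
```

```text
the job is handed in; nothing more can be done
None
```

The job is handed in at about 75 s of the 210 s. The one vase present stands on the ware board. The three terracotta cups present (cup2, cup3, cup4) are nested on the chamber floor. I slid the door against its stop both ways, fully open and then fully shut. The vase was last seen upright just after I placed it; the arm hid it in the final picture.

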